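# Mount a keyhole bench stop and screw it down

### The job

Mount the loose bench stop on its base board: lower it between the guide rods with the big hole of its keyhole over the black knob and its wooden fence towards the robot's side, then pull it back fence first until the end of the narrow slot is home against the stud. Then screw the knob down clockwise, letting go and regripping, until it is fully tight on the plate. Leave the tape measure, sanding block and tin where they are.

Things in the scene. Friction and masses are not known exactly. Their poses are not given: they have to be found in the camera images.
- base: Plywood base board, 210 x 130 x 16 mm, fixed to the bench; origin under its centre, x along its 210 mm (away from the robot), z up. On it two steel guide rods, 8 mm thick, lie along x (x = -85 to +90 mm), centred at y = +49 and -49 mm: a 90 mm wide channel whose floor is the top of the board, z = 16 mm.
- stud (a point): Axis of the upright threaded steel stud (10 mm thick) where it leaves the top of the base board, at x = +15, y = 0, z = 16 mm of the board; same axes as the board.
- knob_grip (a point): On the axis of the knurled black round knob on that stud (40 mm across, 40 mm tall), 26 mm above its underside and 14 mm below its top: the height to grip it, at any yaw. Its underside is 20 mm above the board at joint 0 and ends 12 mm above it (on the plate).
- knob (a joint): Turn of the knob in rad, 0 to 6.4, starting at 0.3 to 1.0. Grows as it turns clockwise seen from above; the knob sinks 1.3 mm per rad (8 mm a turn). It meets the 12 mm plate at about 6.15 and a firm stop ends it at 6.4. It stays where it is left and turns easily (0.06 N m) until it meets the plate.
- stop_grip (a point): Centre of the loose stop's wooden fence, 16 mm thick (x), 84 mm wide (y), 48 mm tall, upright across one end of its aluminium plate; grip it across the 16 mm. 36 mm above the plate's underside. x runs from the fence along the plate, z up. Plate 143 x 84 x 12 mm, x = -8 to +135 mm here. Weight about 0.28 kg.
- stop_hole (a point): Centre of the keyhole's 50 mm round through hole, on the plate's underside, 57 mm in +x from stop_grip and 36 mm below it; same axes. On its +x side the hole opens into a slot 16 mm wide, which ends 43 mm from the hole's centre.
- stop_seat (a point): Point on the plate's underside where the stud's axis lies when the end of the slot touches the stud: 38 mm in +x from stop_hole (95 mm from stop_grip); same axes. Mounted, it coincides with stud with both x axes the same way, so the fence stands on the stud's -x side.
- tape_c (a point): Black tape measure, 94 x 139 x 41 mm, lying on the bench; point at its middle. A bystander.
- sander_c (a point): Cork sanding block, 60 x 97 x 26 mm; point at its middle. A bystander.
- tin_c (a point): Round lidded tin, 69 mm across, 59 mm tall; point at its middle. A bystander.
Mind the look-alikes: they are no part of the job. Of the things that look like the base, the larger one is meant. There is more than one size of the part that bears stop_grip; the job needs the larger.

How it is judged:
On the way, in this order (a step that is already met when the one before it is completed fails the run):
1. the stop lies flat in the channel, pulled home with the stud at the end of its slot, the knob still loose (horizontal distance between stop_seat and stud below 0.007 m and distance between stop_seat and stud below 0.008 m and angle between stop_seat's own z axis and vertical below 0.04 rad and angle between the x axis of stop_seat and the x axis of stud, either way round below 0.12 rad and x of stop_grip in the frame of stud below -0.08 m and value of joint knob below 3 rad), for 0.2 s.
2. the knob is screwed down tight (value of joint knob above 6.15 rad), for 0.2 s.
At the end, for the whole second after the job is handed in: Stop flat on the board between the rods (tilt < 0.04 rad, in line within 0.12 rad, fence on the stud's -x side), slot end home on the stud (seat point within 7 mm in plan, 8 mm in all), knob past 6.15 rad, pressing on the plate, all at rest and bystanders within 30 mm of where they were (horizontal distance between stop_seat and stud below 0.007 m and distance between stop_seat and stud below 0.008 m and angle between stop_seat's own z axis and vertical below 0.04 rad and angle between the x axis of stop_seat and the x axis of stud, either way round below 0.12 rad and x of stop_grip in the frame of stud below -0.08 m and value of joint knob above 6.15 rad and velocity of joint knob below 0.05 rad/s); the robot touches nothing.
It fails at once if the tape measure is moved by more than 30 mm (distance of tape_c from where it was at the start of the episode above 0.03 m).
It fails at once if the sanding block is moved by more than 30 mm (distance of sander_c from where it was at the start of the episode above 0.03 m).
It fails at once if the tin is moved by more than 30 mm (distance of tin_c from where it was at the start of the episode above 0.03 m).
It also fails if it takes over 72 s, if anything falls off the work surface, if the arm or the gripper's body presses on something with over 40 N, if the wrist force passes 120 N, or if a joint passes its speed limit or range.

### The arm

A 7-joint arm with a two-finger parallel gripper is mounted at the origin on a cart in front of the work surface, level with it; the furniture and walls round the work are solid. World frame = base frame: x ahead of the robot, y to its left, z up, the work surface at z = 0. Lengths are in m, angles in rad, forces in N, time in s.
With the tool pointing down it reaches from about 0.35 to 0.9 m from the base axis. Payload 8.1 kg.
Tool frame: the origin (TCP) lies on the centre line of the jaws, within the pads' length; the fingertips stand 14 mm ahead of it and the grasp point (between the pads) lies 5 mm behind it (arm.tip_reach is the distance from the TCP to the fingertips, in m); z points along the fingers, y is the direction in which the jaws open and shut (so a half turn about z gives the same grasp; the last joint's range is limited). The gripper opens to 92 mm and grips with 3 to 60 N. Pads are 19 mm wide; open, the fingers measure 130 mm over their backs; the gripper's body (75 mm by 190 mm) begins 47 mm behind the grasp point.
Start: joints at [-1.294, 0.434, 0.025, 1.573, -0.012, 1.134, -0.075], TCP at [0.232, 0.58, 0.241] pointing down, gripper open.
Joint ranges: [-2.62, 2.62], [-0.44, 2.09], [-1.27, 1.32], [0.08, 2.57], [-1.32, 4.46], [0.12, 2], [-2.74, 2.74]. Speed limits (rad/s): [2.22, 2.22, 3.01, 3.01, 3.14, 3.14, 3.14].

### API

Orientations are given as a rotation vector (axis times angle).
In Python, from cell import sensors, vision, arm, nets gives the robot as it stands.
- The arm moves only by the shell command python3 -m handwheel 'ROWS' [FORCE]. ROWS is JSON, a list of rows, each an object of numbers: "tx", "ty", "tz": the shift along the tool's x, y, z in cm; "wx", "wy", "wz": the turn, a rotation vector about the tool's x, y, z in degrees; "claw": the opening, from 0 (shut) to 1 (fully open). A call has 1 to 12 rows; each row is the pose to reach, as a shift and turn from the pose commanded when the call began, along the tool's axes at that moment; what a row does not reach only later rows make up. A row lasts 1/12 s, in which the tool goes at most 41.7 mm and 7.16 degrees, less where a joint would pass 70% of its speed; a pose out of reach is approached as far as the arm can. A call with a gripper value outside its range is refused whole. The fingers move at their own pace and stop on an object; FORCE is the grip in N (left out, the last holds). Time passes only in rows, so rows that repeat a pose let the fingers close. It gives the time, the measured TCP pose, the force and the opening at its end, in the units of the state.
- sensors.observe(): the state, without advancing time (a new reading comes with each control period).
- vision.get_image(name): name is "scene" or "side" or "wrist"; returns (picture, depth): 480x640x3 uint8, blue, green, red; 480x640 float32, m along the optical axis (not along the pixel's ray), 0 where there is no reading.
- vision.camera_model(name): a dict with "K" (3x3 intrinsics, pixels), "xyz" and "attitude" of the camera in the world; the wrist camera has in their place "hand_eye" (4x4, takes a point from camera to tool coordinates, whose origin is the TCP and whose axes are the flange's). Camera axes: x right, y down, z forward; pixel columns grow to the right and rows downward; lengths in m; the calibration is good to about 2 mm. The wrist camera is an equidistant fisheye: a pixel r from the principal point sees the ray r / f radians off the axis. A picture is of the moment at which its call begins: read the wrist's pose just before it. camera_model takes no time and is no camera call.
- arm.sign_off(): hands the job in, once; it reports no verdict.
Trained networks look in the newest picture that a camera, given by its name, has taken for a name from the list of things; names that differ only in an ending like _2 or _b are one class to them, and where a whole thing is asked for, a point or a joint stands for the part that bears it (a point fixed in the world has none). Each returns a list of dicts, best first, with "score" (0 to 1); they miss things now and then, are a little off and sometimes report something else, mostly with a low value. They report only what shows in the picture. A call takes as long as a camera call. They do not tell look-alikes from the thing itself.
- nets.cut_out(label, camera): "region" (480x640 bool, what is visible of it) and "uv" ([column, row] in pixels, amid what is visible of it).
The state is a dict: "clock": time; "joints": joint angles; "dq": joint speeds; "joint_efforts": joint torques, N m; "position": TCP position; "ee_rot": TCP orientation; "force": force on the tool from outside, world axes, zero at the start; "ft_torque": the same for the moment, N m; "width": opening from 0.0 (shut) to 1.0 (fully open).
Only numpy, scipy, OpenCV 4.12 (cv2) and the standard library are available. Lean on these libraries where they do the work, as an engineer would, in place of code of your own. Each camera call takes 0.05 s, during which the arm holds its last target.

## Working session

There is one attempt and no reset: what is moved stays moved. The work goes in short steps, Python scripts to look and compute and a shell command to move; the robot and the scene stay as the last step left them, time stands still between calls to the robot, and variables do not carry over. Pictures are saved under pics/ and viewed, and the job is handed in when it is done.

```bash
ls; mkdir -p pics
python3 - <<'E'
from cell import sensors, vision, arm, nets
import cv2
print(sensors.observe())
for n in ["scene","side","wrist"]:
    p,d=vision.get_image(n); cv2.imwrite(f"pics/{n}0.png",p)
    print(n,vision.camera_model(n))
print(arm.tip_reach)
E
```

```text
pics
{'clock': 0.0, 'joints': array([-1.29359216,  0.43523886,  0.02499062,  1.57408433, -0.01157647,
        1.13399839, -0.07510818]), 'dq': array([ 9.82850559e-05, -7.46523215e-04, -2.57611854e-04, -1.31885963e-04,
       -1.43664712e-03, -1.67659609e-03, -7.39991770e-05]), 'joint_efforts': array([ 1.14906680e-05, -6.67846799e+01,  9.84985940e-01, -3.14461613e+01,
       -6.05136459e-02,  4.29449393e-02,  1.71904444e-04]), 'position': array([0.23159993, 0.57998483, 0.23994024]), 'ee_rot': array([-5.93120736e-01, -3.08496410e+00,  2.48063907e-03]), 'force': array([-0.04910917,  0.63398308, -0.65336826]), 'ft_torque': array([ 0.00189193, -0.01722438,  0.01521617]), 'width': 0.9997534761485457}
scene {'K': array([[482.69171859,   0.        , 320.73189023],
       [  0.        , 482.69171859, 231.73936579],
       [  0.        ,   0.        ,   1.        ]]), 'xyz': array([-0.06768033, -0.70194825,  0.83505441]), 'attitude': array([-2.13152855,  0.77406741, -0.37985832])}
side {'K': array([[454.1484704 ,   0.        , 312.58063539],
       [  0.        , 454.1484704 , 233.27645511],
       [  0.        ,   0.        ,   1.        ]]), 'xyz': array([0.29830139, 1.17675803, 0.70938448]), 'attitude': array([-0.33581809,  2.60454789, -1.53451405])}
wrist {'K': array([[371.64829954,   0.        , 317.93819416],
       [  0.        , 371.64829954, 236.19236769],
       [  0.        ,   0.        ,   1.        ]]), 'hand_eye': array([[ 8.95196919e-04, -9.63440345e-01, -2.67921445e-01,
         7.20446846e-02],
       [ 9.99999570e-01,  7.97789640e-04,  4.72428806e-04,
        -9.85363555e-04],
       [-2.41412018e-04, -2.67921752e-01,  9.63440645e-01,
        -1.45300792e-01],
       [ 0.00000000e+00,  0.00000000e+00,  0.00000000e+00,
         1.00000000e+00]])}
0.014
```

View pics/scene0.png

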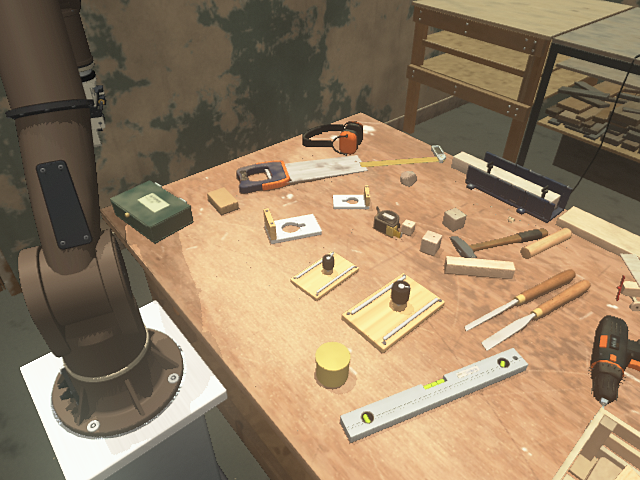

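View pics/side0.png

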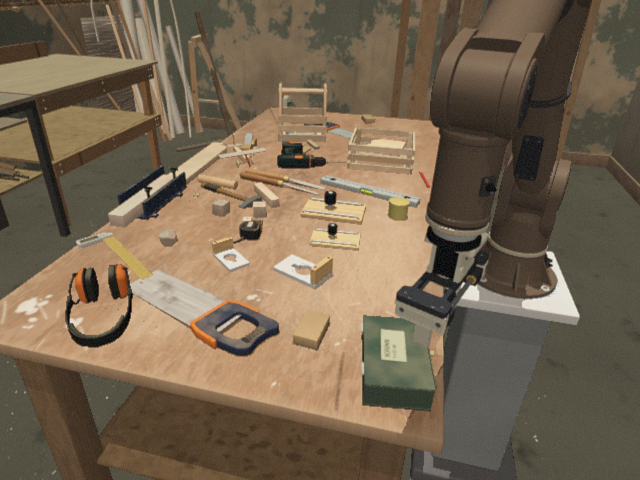

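View pics/wrist0.png

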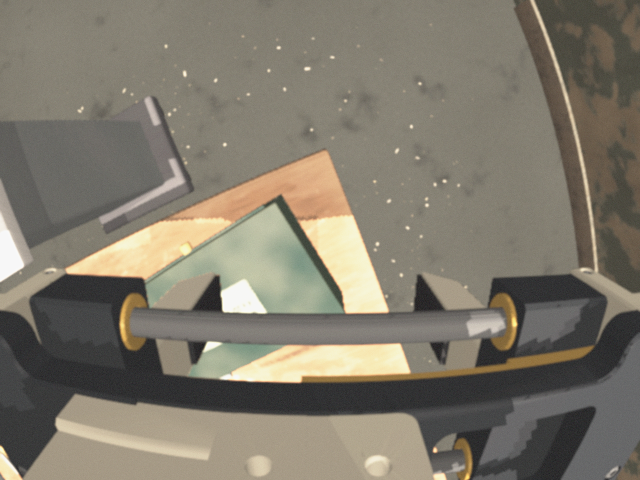

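The scene view shows two stops, a larger one at about (292,228) and a smaller one at (350,201). It also shows two boards, a larger one at (393,311) and a smaller one at (325,275). The larger of each is meant. I'll measure both and confirm with crops.

```bash
cat > h.py <<'E'
from cell import sensors, vision, arm, nets
import cv2, numpy as np
from scipy.spatial.transform import Rotation as R
def cloud(n):
    s=sensors.observe()
    p,d=vision.get_image(n); m=vision.camera_model(n); K=m["K"]
    v,u=np.mgrid[0:480,0:640].astype(float)
    a=(u-K[0,2])/K[0,0]; b=(v-K[1,2])/K[1,1]
    if n=="wrist":
        th=np.hypot(a,b); k=np.where(th>1e-9,np.tan(np.minimum(th,1.5))/np.maximum(th,1e-9),1); a=a*k;b=b*k
        T=m["hand_eye"]; Rw=R.from_rotvec(s["ee_rot"]).as_matrix()
        P=np.stack([a*d,b*d,d],-1)@T[:3,:3].T+T[:3,3]
        P=P@Rw.T+s["position"]
    else:
        P=np.stack([a*d,b*d,d],-1)@R.from_rotvec(m["attitude"]).as_matrix().T+m["xyz"]
    P[d<=0]=np.nan
    return p,d,P
E
python3 - <<'E'
from h import *
for n in ["scene","side"]:
    p,d,P=cloud(n)
    np.savez(f"{n}.npz",p=p,P=P)
    for lab in ["base","stop_grip","knob","tape_c","sander_c","tin_c"]:
        for r in nets.cut_out(lab,n)[:5]:
            g=r["region"]; Q=P[g]; Q=Q[~np.isnan(Q[:,0])]
            print(n,lab,round(r["score"],2),np.round(r["uv"]),g.sum(),"med",np.round(np.median(Q,0),3),"min",np.round(np.percentile(Q,2,axis=0),3),"max",np.round(np.percentile(Q,98,axis=0),3))
p=np.load("scene.npz")["p"]; cv2.imwrite("pics/crop1.png",cv2.resize(p[170:370,230:470],None,fx=3.3,fy=3,interpolation=2))
p=np.load("side.npz")["p"]; cv2.imwrite("pics/crop2.png",cv2.resize(p[175:295,180:420],None,fx=3.3,fy=3.3,interpolation=2))
E
```

```text
scene base 0.9 [324. 277.] 1679 med [ 0.5   -0.047  0.012] min [ 0.431 -0.088  0.004] max [0.575 0.004 0.055]
scene base 0.79 [391. 310.] 4238 med [ 0.537 -0.242  0.016] min [ 0.446 -0.296  0.005] max [ 0.649 -0.17   0.075]
scene stop_grip 0.92 [353. 199.] 541 med [0.775 0.148 0.009] min [ 0.72   0.101 -0.001] max [0.822 0.201 0.045]
scene stop_grip 0.91 [292. 225.] 1063 med [0.548 0.153 0.012] min [0.479 0.103 0.002] max [0.624 0.216 0.062]
scene knob 0.64 [399. 295.] 377 med [ 0.556 -0.237  0.069] min [ 0.544 -0.25   0.038] max [ 0.578 -0.214  0.077]
scene knob 0.57 [328. 261.] 172 med [ 0.513 -0.042  0.051] min [ 0.502 -0.053  0.011] max [ 0.561 -0.003  0.058]
scene tape_c 0.63 [386. 221.] 567 med [ 0.753 -0.007  0.033] min [ 0.738 -0.057  0.   ] max [0.808 0.067 0.041]
scene sander_c 0.55 [222. 203.] 564 med [0.466 0.378 0.026] min [0.442 0.345 0.001] max [0.499 0.439 0.03 ]
side base 0.69 [337. 240.] 907 med [ 0.507 -0.024  0.012] min [ 0.434 -0.075  0.003] max [0.577 0.016 0.054]
side stop_grip 0.94 [227. 253.] 683 med [0.792 0.149 0.009] min [ 0.725  0.109 -0.   ] max [0.83  0.208 0.044]
side knob 0.65 [329. 196.] 148 med [ 0.564 -0.214  0.063] min [ 0.547 -0.241  0.04 ] max [ 0.584 -0.203  0.077]
side knob 0.55 [334. 210.] 1355 med [ 0.552 -0.212  0.016] min [ 0.448 -0.284  0.001] max [ 0.65  -0.16   0.075]
side knob 0.42 [333. 228.] 101 med [ 0.515 -0.025  0.047] min [ 0.504 -0.044  0.026] max [ 0.529 -0.019  0.057]
side tape_c 0.9 [249. 231.] 423 med [0.764 0.027 0.03 ] min [ 0.74  -0.034  0.   ] max [0.8   0.06  0.041]
side sander_c 0.75 [310. 330.] 1041 med [0.473 0.413 0.026] min [0.444 0.354 0.001] max [0.506 0.446 0.03 ]
side sander_c 0.67 [330. 209.] 1233 med [ 0.552 -0.211  0.016] min [ 0.449 -0.278  0.005] max [ 0.646 -0.16   0.074]
```

View pics/crop1.png

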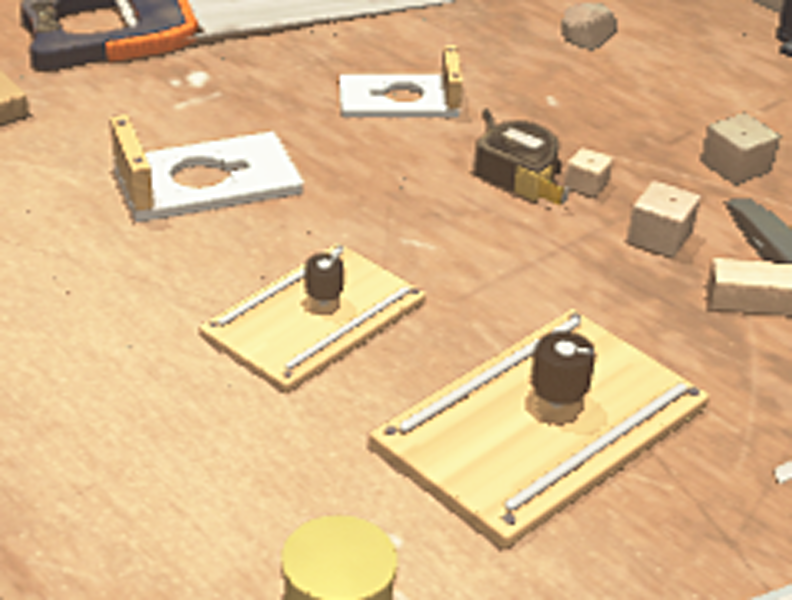

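View pics/crop2.png

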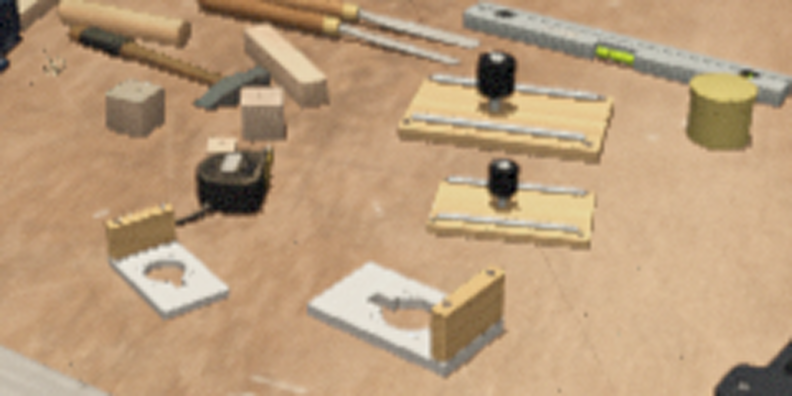

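```bash
cat > m.py <<'E'
from h import *
def pts(names):
    out=[];col=[]
    for n in names:
        z=np.load(n+".npz"); P=z["P"].reshape(-1,3); c=z["p"].reshape(-1,3); k=~np.isnan(P[:,0]); out.append(P[k]);col.append(c[k])
    return out,col
def rect(Q):
    r=cv2.minAreaRect((Q[:,:2]*1000).astype(np.float32)); return np.round(r[0],1),np.round(r[1],1),round(r[2],2)
E
python3 - <<'E'
from m import *
O,C=pts(["scene","side"])
for n,Q in zip("AB",O):
    def box(x0,x1,y0,y1,z0,z1): return Q[(Q[:,0]>x0)&(Q[:,0]<x1)&(Q[:,1]>y0)&(Q[:,1]<y1)&(Q[:,2]>z0)&(Q[:,2]<z1)]
    t=box(.5,.7,.0,.1,-.01,.01); print(n,"bench",np.round(np.median(t[:,2]),4))
    b=box(.42,.68,-.33,-.13,.012,.02);print("board",len(b),rect(b),np.median(b[:,2]))
    k=box(.5,.62,-.28,-.17,.068,.09); print("knobtop",len(k),k.mean(0),cv2.minEnclosingCircle((k[:,:2]*1000).astype(np.float32)),np.percentile(k[:,2],90))
    s=box(.45,.65,.08,.24,.008,.016);print("plate",len(s),rect(s),np.median(s[:,2]))
    f=box(.45,.65,.08,.24,.052,.066);print("fencetop",len(f),rect(f),np.median(f[:,2]),f.mean(0))
    f=box(.45,.65,.08,.24,.02,.066);print("fence",len(f),rect(f))
    h=box(.35,.5,-.3,-.1,.05,.07); print("tin",len(h),h.mean(0) if len(h) else "")
E
```

```text
A bench 0.0002
board 3119 (array([ 550.6, -230.5]), array([213.4, 132. ]), 0.6) 0.01614152776627542
knobtop 216 [ 0.56244984 -0.23205726  0.07396436] ((564.2606201171875, -230.55101013183594), 21.46275520324707) 0.07652906824537503
plate 689 (array([558.1, 162.1]), array([ 94.1, 143.9]), 68.58) 0.01198867115577118
fencetop 129 (array([498.4, 183.9]), array([89. , 16.4]), 67.72) 0.059835648588663526 [0.49699439 0.18230543 0.05953807]
fence 233 (array([498.2, 184. ]), array([89. , 16.7]), 67.72)
tin 140 [ 0.35679032 -0.26593898  0.05922349]
B bench 0.0001
board 837 (array([ 550.7, -225. ]), array([210.8, 135.4]), 1.29) 0.01593361885487421
knobtop 60 [ 0.56465667 -0.22179699  0.07378026] ((566.5299682617188, -226.70697021484375), 23.504924774169922) 0.07649169374081341
plate 575 (array([559.5, 163.8]), array([ 90.1, 146.5]), 68.08) 0.011603938841078465
fencetop 156 (array([499.4, 189.9]), array([84.4, 18.6]), 65.26) 0.059071656764448754 [0.4997297  0.19325103 0.05818008]
fence 380 (array([500.4, 191. ]), array([87. , 19.1]), 66.81)
tin 37 [ 0.35750344 -0.25531448  0.05753569]
```

```bash
cat >> m.py <<'E'
def plan(xy_z,yaw_y_deg,tilt=None):
    """shift in tool axes (cm) & rotvec in tool axes (deg) to bring TCP to xyz, tool z down, tool y at world yaw"""
    s=sensors.observe(); Rw=R.from_rotvec(s["ee_rot"]).as_matrix()
    d=Rw.T@(np.array(xy_z)-s["position"])*100
    for y in (yaw_y_deg,yaw_y_deg+180):
        a=np.radians(y); Y=np.array([np.cos(a),np.sin(a),0]); Z=np.array([0,0,-1.]); X=np.cross(Y,Z)
        w=np.degrees(R.from_matrix(Rw.T@np.stack([X,Y,Z],1)).as_rotvec())
        print("t",np.round(d,2),"w",np.round(w,1))
    print("pos",np.round(s["position"],4),"tool x",np.round(Rw[:,0],3),"y",np.round(Rw[:,1],3),"J",np.round(s["joints"],2),"F",np.round(s["force"],1),"wid",round(s["width"],3),"t",s["clock"])
E
python3 -c "
from m import *
plan([.50,.186,.22],-21.6)"
```

```text
t [-39.54 -26.69   2.07] w [ 0.  -0.  89.8]
t [-39.54 -26.69   2.07] w [  0.    0.  -90.2]
pos [0.2317 0.5805 0.2407] tool x [-0.929  0.371 -0.   ] y [0.371 0.929 0.   ] J [-1.29  0.43  0.03  1.57 -0.01  1.13 -0.08] F [-0.9 -0.1 -0.4] wid 0.999 t 0.85
```

```bash
python3 -m handwheel '[{"tx":-3.3,"ty":-2.2,"wz":7},{"tx":-6.6,"ty":-4.4,"wz":14},{"tx":-9.9,"ty":-6.7,"wz":21},{"tx":-13.2,"ty":-8.9,"wz":28},{"tx":-16.5,"ty":-11.1,"wz":35},{"tx":-19.8,"ty":-13.3,"wz":42},{"tx":-23.1,"ty":-15.6,"wz":49},{"tx":-26.4,"ty":-17.8,"wz":56},{"tx":-29.6,"ty":-20,"wz":63},{"tx":-33,"ty":-22.2,"wz":70},{"tx":-36.3,"ty":-24.5,"wz":77},{"tx":-39.5,"ty":-26.7,"tz":1,"wz":84}]'
python3 -c "
from m import *
plan([.50,.186,.20],-21.6)"
```

```text
t [-39.54 -26.69   4.07] w [ 0.  -0.  89.8]
t [-39.54 -26.69   4.07] w [  0.    0.  -90.2]
pos [0.2317 0.5805 0.2407] tool x [-0.929  0.371 -0.   ] y [0.371 0.929 0.   ] J [-1.29  0.43  0.03  1.57 -0.01  1.13 -0.08] F [-0.9 -0.1 -0.4] wid 0.999 t 0.85invalid input
```

```bash
python3 -m handwheel '[{"tx":-3.3,"ty":-2.2,"tz":0,"wx":0,"wy":0,"wz":7,"claw":1},{"tx":-6.6,"ty":-4.4,"tz":0,"wx":0,"wy":0,"wz":14,"claw":1},{"tx":-9.9,"ty":-6.7,"tz":0,"wx":0,"wy":0,"wz":21,"claw":1},{"tx":-13.2,"ty":-8.9,"tz":0,"wx":0,"wy":0,"wz":28,"claw":1},{"tx":-16.5,"ty":-11.1,"tz":0,"wx":0,"wy":0,"wz":35,"claw":1},{"tx":-19.8,"ty":-13.3,"tz":0,"wx":0,"wy":0,"wz":42,"claw":1},{"tx":-23.1,"ty":-15.6,"tz":0,"wx":0,"wy":0,"wz":49,"claw":1},{"tx":-26.4,"ty":-17.8,"tz":0,"wx":0,"wy":0,"wz":56,"claw":1},{"tx":-29.6,"ty":-20,"tz":0,"wx":0,"wy":0,"wz":63,"claw":1},{"tx":-33,"ty":-22.2,"tz":0,"wx":0,"wy":0,"wz":70,"claw":1},{"tx":-36.3,"ty":-24.5,"tz":0,"wx":0,"wy":0,"wz":77,"claw":1},{"tx":-39.5,"ty":-26.7,"tz":1,"wx":0,"wy":0,"wz":84,"claw":1}]'
python3 -c "
from m import *
plan([.50,.186,.20],-21.6)"
```

```text
clock: 1.85
position: [0.5015, 0.1844, 0.2325]
ee_rot: [2.511, 1.888, 0.006]
force: [1.6, 0.7, -0.2]
width: 0.996
t [ 0.1  -0.19  3.25] w [ 0.1 -0.2  5.5]
t [ 0.1  -0.19  3.25] w [   0.2    0.2 -174.5]
pos [0.5015 0.1844 0.2325] tool x [0.278 0.961 0.003] y [ 0.961 -0.278  0.003] J [-0.83  0.31  0.48  1.84 -0.16  1.03 -0.56] F [ 1.6  0.7 -0.2] wid 0.996 t 1.85
```

```bash
python3 -m handwheel '[{"tx":0,"ty":0,"tz":1,"wx":0,"wy":0,"wz":5.5,"claw":1},{"tx":0,"ty":0,"tz":1,"wx":0,"wy":0,"wz":5.5,"claw":1},{"tx":0,"ty":0,"tz":1,"wx":0,"wy":0,"wz":5.5,"claw":1}]'
python3 - <<'E'
from m import *
p,d,P=cloud("wrist"); np.savez("w1.npz",p=p,P=P); cv2.imwrite("pics/w1.png",p)
O,C=pts(["w1"]); Q=O[0]
def box(x0,x1,y0,y1,z0,z1): return Q[(Q[:,0]>x0)&(Q[:,0]<x1)&(Q[:,1]>y0)&(Q[:,1]<y1)&(Q[:,2]>z0)&(Q[:,2]<z1)]
s=box(.45,.65,.08,.24,.008,.016);print("plate",len(s),rect(s),np.median(s[:,2]))
f=box(.45,.65,.08,.24,.055,.066);print("fencetop",len(f),rect(f),np.median(f[:,2]))
plan([.50,.186,.20],-21.6)
E
```

```text
clock: 2.1
position: [0.4992, 0.1861, 0.2205]
ee_rot: [-2.591, -1.776, 0.002]
force: [-0.9, 0.5, 0.2]
width: 0.999
plate 8091 (array([560.3, 161.9]), array([ 85.2, 142.7]), 67.65) 0.013319201788601659
fencetop 1812 (array([501.3, 186. ]), array([84.1, 16.2]), 67.77) 0.06121515331737802
t [-0.06  0.11  2.09] w [-0.  -0.   0.6]
t [-0.06  0.11  2.09] w [   0.    -0.  -179.4]
pos [0.4992 0.187  0.2209] tool x [0.359 0.933 0.   ] y [ 0.933 -0.359 -0.001] J [-0.84  0.32  0.5   1.85 -0.18  1.01 -0.64] F [-0.2  0.9  0.7] wid 1.001 t 2.15
```

View pics/w1.png

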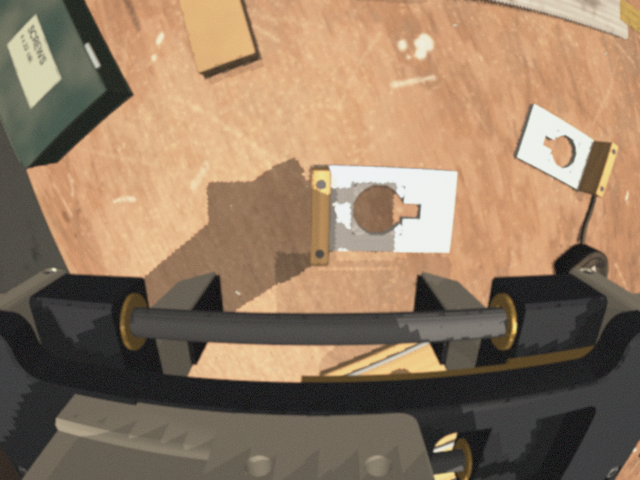

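The wrist view shows the large stop in the middle, fence at about (320,215) and hole at (377,208). The fitted sizes are 85x143 and 84x16 mm, which match the larger stop. The smaller stop is at (575,150). I'll descend on the fence.

```bash
python3 -c "
from m import *
plan([.5014,.186,.034],-22.3)"
```

```text
t [-0.02  0.25 18.69] w [-0.  -0.   1.3]
t [-0.02  0.25 18.69] w [   0.    -0.  -178.7]
pos [0.4992 0.187  0.2209] tool x [0.359 0.933 0.   ] y [ 0.933 -0.359 -0.001] J [-0.84  0.32  0.5   1.85 -0.18  1.01 -0.64] F [-0.2  0.9  0.7] wid 1.001 t 2.15
```

```bash
python3 -m handwheel '[{"tx":0,"ty":0.2,"tz":3.5,"wx":0,"wy":0,"wz":1.3,"claw":1},{"tx":0,"ty":0.2,"tz":7,"wx":0,"wy":0,"wz":1.3,"claw":1},{"tx":0,"ty":0.2,"tz":10.5,"wx":0,"wy":0,"wz":1.3,"claw":1},{"tx":0,"ty":0.2,"tz":14,"wx":0,"wy":0,"wz":1.3,"claw":1},{"tx":0,"ty":0.2,"tz":17,"wx":0,"wy":0,"wz":1.3,"claw":1},{"tx":0,"ty":0.2,"tz":18.6,"wx":0,"wy":0,"wz":1.3,"claw":1},{"tx":0,"ty":0.2,"tz":18.6,"wx":0,"wy":0,"wz":1.3,"claw":1},{"tx":0,"ty":0.2,"tz":18.6,"wx":0,"wy":0,"wz":1.3,"claw":1}]'
python3 -c "
from m import *
plan([.5014,.186,.034],-22.3)
p,d,P=cloud('wrist'); cv2.imwrite('pics/w2.png',p)"
```

```text
clock: 2.82
position: [0.501, 0.1865, 0.0348]
ee_rot: [-2.609, -1.748, 0.001]
force: [-0.1, 0.2, 1.0]
width: 0.999
t [-0.03  0.06  0.08] w [-0.1  0.  -0.1]
t [-0.03  0.06  0.08] w [0.000e+00 1.000e-01 1.799e+02]
pos [0.501  0.1865 0.0348] tool x [ 0.38   0.925 -0.   ] y [ 0.925 -0.38  -0.001] J [-0.72  0.58  0.37  2.02 -0.36  0.61 -0.5 ] F [-0.1  0.2  1. ] wid 0.999 t 2.8167
```

View pics/w2.png

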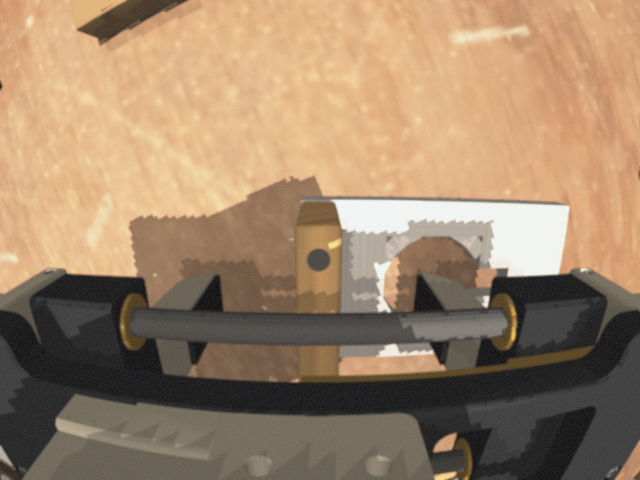

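The fence, at columns 300–340, is centred between the jaws. I'll close on it.

```bash
python3 -m handwheel '[{"tx":0,"ty":0,"tz":0,"wx":0,"wy":0,"wz":0,"claw":0},{"tx":0,"ty":0,"tz":0,"wx":0,"wy":0,"wz":0,"claw":0},{"tx":0,"ty":0,"tz":0,"wx":0,"wy":0,"wz":0,"claw":0},{"tx":0,"ty":0,"tz":0,"wx":0,"wy":0,"wz":0,"claw":0},{"tx":0,"ty":0,"tz":0,"wx":0,"wy":0,"wz":0,"claw":0},{"tx":0,"ty":0,"tz":0,"wx":0,"wy":0,"wz":0,"claw":0},{"tx":0,"ty":0,"tz":0,"wx":0,"wy":0,"wz":0,"claw":0},{"tx":0,"ty":0,"tz":0,"wx":0,"wy":0,"wz":0,"claw":0}]' 45
python3 -c "
from m import *
plan([.5014,.186,.034],-22.3)"
```

```text
clock: 3.53
position: [0.5014, 0.1853, 0.0347]
ee_rot: [-2.613, -1.744, 0.0]
force: [-0.8, -0.3, 0.4]
width: 0.47
t [ 0.07 -0.03  0.07] w [-0.   0.  -0.3]
t [ 0.07 -0.03  0.07] w [  0.    0.  179.7]
pos [0.5014 0.1853 0.0347] tool x [ 0.384  0.923 -0.   ] y [ 0.923 -0.384 -0.   ] J [-0.72  0.58  0.38  2.02 -0.36  0.61 -0.5 ] F [-0.8 -0.3  0.4] wid 0.47 t 3.5333
```

```bash
python3 -m handwheel '[{"tx":0,"ty":0,"tz":0,"wx":0,"wy":0,"wz":0,"claw":0},{"tx":0,"ty":0,"tz":0,"wx":0,"wy":0,"wz":0,"claw":0},{"tx":0,"ty":0,"tz":0,"wx":0,"wy":0,"wz":0,"claw":0},{"tx":0,"ty":0,"tz":0,"wx":0,"wy":0,"wz":0,"claw":0},{"tx":0,"ty":0,"tz":0,"wx":0,"wy":0,"wz":0,"claw":0},{"tx":0,"ty":0,"tz":0,"wx":0,"wy":0,"wz":0,"claw":0},{"tx":0,"ty":0,"tz":0,"wx":0,"wy":0,"wz":0,"claw":0},{"tx":0,"ty":0,"tz":0,"wx":0,"wy":0,"wz":0,"claw":0},{"tx":0,"ty":0,"tz":0,"wx":0,"wy":0,"wz":0,"claw":0}]'
```

```text
clock: 4.28
position: [0.5013, 0.1854, 0.0347]
ee_rot: [-2.613, -1.744, 0.0]
force: [-0.4, -0.3, 0.3]
width: 0.17
```

```bash
python3 -m handwheel '[{"tx":0,"ty":0,"tz":-2,"wx":0,"wy":0,"wz":0,"claw":0},{"tx":0,"ty":0,"tz":-5,"wx":0,"wy":0,"wz":0,"claw":0},{"tx":0,"ty":0,"tz":-8,"wx":0,"wy":0,"wz":0,"claw":0},{"tx":0,"ty":0,"tz":-12,"wx":0,"wy":0,"wz":0,"claw":0},{"tx":0,"ty":0,"tz":-16,"wx":0,"wy":0,"wz":0,"claw":0},{"tx":0,"ty":0,"tz":-19,"wx":0,"wy":0,"wz":0,"claw":0},{"tx":0,"ty":0,"tz":-19,"wx":0,"wy":0,"wz":0,"claw":0}]'
python3 -c "
from m import *
plan([.46,-.33,.225],1)"
```

```text
clock: 4.87
position: [0.5043, 0.1859, 0.2306]
ee_rot: [2.613, 1.743, 0.014]
force: [2.1, 0.4, -2.4]
width: 0.168
t [-49.33  15.74   0.29] w [  0.4  -0.3 -23.6]
t [-49.33  15.74   0.29] w [ -0.5  -0.6 156.4]
pos [0.5043 0.1859 0.2306] tool x [0.384 0.923 0.007] y [ 0.923 -0.384  0.006] J [-0.85  0.31  0.52  1.84 -0.18  1.03 -0.65] F [ 2.1  0.4 -2.4] wid 0.168 t 4.8667
```

```bash
python3 -m handwheel '[{"tx":-2,"ty":0.6,"tz":0,"wx":0,"wy":0,"wz":-1,"claw":0},{"tx":-5,"ty":1.6,"tz":0,"wx":0,"wy":0,"wz":-3,"claw":0},{"tx":-8.5,"ty":2.7,"tz":0,"wx":0,"wy":0,"wz":-5,"claw":0},{"tx":-12,"ty":3.8,"tz":0,"wx":0,"wy":0,"wz":-7,"claw":0},{"tx":-15.5,"ty":5,"tz":0,"wx":0,"wy":0,"wz":-9,"claw":0},{"tx":-19,"ty":6,"tz":0,"wx":0,"wy":0,"wz":-11,"claw":0},{"tx":-22.5,"ty":7.2,"tz":0,"wx":0,"wy":0,"wz":-13,"claw":0},{"tx":-26,"ty":8.3,"tz":0,"wx":0,"wy":0,"wz":-15,"claw":0},{"tx":-29.5,"ty":9.4,"tz":0,"wx":0,"wy":0,"wz":-17,"claw":0},{"tx":-33,"ty":10.5,"tz":0,"wx":0,"wy":0,"wz":-19,"claw":0},{"tx":-36.5,"ty":11.6,"tz":0,"wx":0,"wy":0,"wz":-21,"claw":0},{"tx":-40,"ty":12.7,"tz":0,"wx":0,"wy":0,"wz":-23.6,"claw":0}]'
python3 -c "
from m import *
plan([.46,-.33,.225],1)"
```

```text
clock: 5.87
position: [0.4641, -0.2342, 0.2238]
ee_rot: [-2.198, -2.242, 0.001]
force: [1.2, 1.1, -3.6]
width: 0.17
t [-9.57 -0.6  -0.13] w [-0.1 -0.   0.1]
t [-9.57 -0.6  -0.13] w [ 1.000e-01 -1.000e-01 -1.799e+02]
pos [ 0.4641 -0.2342  0.2238] tool x [-0.02   1.     0.001] y [ 1.     0.02  -0.001] J [-0.11  0.31  0.61  1.89 -0.2   1.01  0.61] F [ 1.2  1.1 -3.6] wid 0.17 t 5.8667
```

```bash
python3 -m handwheel '[{"tx":-3,"ty":-0.2,"tz":0,"wx":0,"wy":0,"wz":0,"claw":0},{"tx":-6,"ty":-0.4,"tz":0,"wx":0,"wy":0,"wz":0,"claw":0},{"tx":-9,"ty":-0.6,"tz":0,"wx":0,"wy":0,"wz":0,"claw":0},{"tx":-11,"ty":-0.6,"tz":0,"wx":0,"wy":0,"wz":0,"claw":0},{"tx":-11,"ty":-0.6,"tz":0,"wx":0,"wy":0,"wz":0,"claw":0},{"tx":-11,"ty":-0.6,"tz":0,"wx":0,"wy":0,"wz":0,"claw":0}]'
python3 - <<'E'
from m import *
p,d,P=cloud("wrist"); np.savez("w3.npz",p=p,P=P); cv2.imwrite("pics/w3.png",p)
O,C=pts(["w3"]); Q=O[0]
def box(x0,x1,y0,y1,z0,z1): return Q[(Q[:,0]>x0)&(Q[:,0]<x1)&(Q[:,1]>y0)&(Q[:,1]<y1)&(Q[:,2]>z0)&(Q[:,2]<z1)]
b=box(.42,.68,-.33,-.13,.013,.030);print("board",len(b),rect(b),np.median(b[:,2]))
k=box(.5,.62,-.28,-.17,.07,.09); print("knobtop",len(k),k.mean(0),cv2.minEnclosingCircle((k[:,:2]*1000).astype(np.float32)),np.percentile(k[:,2],90))
s=sensors.observe(); Rw=R.from_rotvec(s["ee_rot"]).as_matrix()
q=(Q-s["position"])@Rw
# held plate in tool frame
h=q[(Q[:,2]>.13)&(abs(q[:,0])<.08)&(q[:,1]>.03)&(q[:,1]<.16)]; print("held",len(h), rect(h) if len(h) else "", np.percentile(h[:,2],[5,50,95]) if len(h) else "")
plan([.46,-.33,.225],1)
E
```

```text
clock: 6.37
position: [0.4601, -0.3438, 0.2236]
ee_rot: [-2.203, -2.237, 0.002]
force: [0.2, 0.1, -3.2]
width: 0.172
board 24179 (array([ 551.9, -229.9]), array([211. , 130.4]), 0.9) 0.017499626389948814
knobtop 1741 [ 0.56537871 -0.23060215  0.07593496] ((566.785400390625, -230.22775268554688), 21.154268264770508) 0.07720386922028441
held 43520 (array([-0.3, 82.6]), array([ 84.8, 105.2]), 0.0) [-0.09608181 -0.07078516  0.0223398 ]
t [ 1.24 -0.04 -0.14] w [-0.1 -0.1 -0. ]
t [ 1.24 -0.04 -0.14] w [-1.0e-01  1.0e-01  1.8e+02]
pos [ 0.4606 -0.3424  0.2236] tool x [-0.017  1.     0.001] y [ 1.     0.017 -0.002] J [ 0.1   0.41  0.62  1.76 -0.26  1.06  0.83] F [ 0.2  1.1 -2.7] wid 0.174 t 6.4167
```

View pics/w3.png

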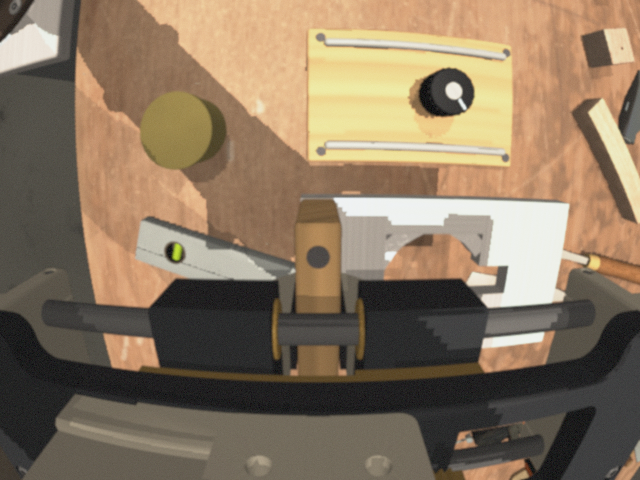

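The board is fitted at (0.552,-0.230) with yaw 0.9° and size 211x130, and the knob is at (0.567,-0.230), which agrees with the stud position. The knob shows at (447,92) and the held plate at (300–568,200–345). Next I'll measure the stop's pose in the gripper.

Run:
```python
from m import *
z=np.load("w3.npz");P=z["P"].reshape(-1,3)
s=sensors.observe(); Rw=R.from_rotvec(s["ee_rot"]).as_matrix()
q=(P-s["position"])@Rw
h=q[(q[:,2]>.015)&(q[:,2]<.03)&(abs(q[:,0])<.08)&(q[:,1]>.012)&(q[:,1]<.16)]; print(len(h),rect(h),np.percentile(h[:,2],[5,50,95]))
A=np.c_[h[:,:2],np.ones(len(h))]; print("tilt",np.linalg.lstsq(A,h[:,2],rcond=None)[0])
print("ext",np.percentile(h,[.5,99.5],axis=0))
e=np.array([1,0]); 
# side edge: max x per y bin
for lo in np.arange(.02,.13,.02):
    g=h[(h[:,1]>lo)&(h[:,1]<lo+.02)]; print(round(lo,2),np.percentile(g[:,0],[1,99]))
f=q[(q[:,2]<.0)&(q[:,2]>-.04)&(q[:,0]>.02)&(q[:,0]<.06)&(abs(q[:,1])<.03)]; print("fence",np.percentile(f,[1,99],axis=0))
# required TCP
yaw=np.radians(.9)
```

```text
16582 (array([-0.3, 73.6]), array([ 84.8, 123.2]), 0.0) [0.02048673 0.02154221 0.02342629]
tilt [0.00422181 0.00090315 0.02161367]
ext [[-0.04133666  0.01252587  0.01988571]
 [ 0.04180716  0.13348504  0.02936406]]
0.02 [0.00196569 0.04180304]
0.04 [0.02141325 0.04179237]
0.06 [0.01475739 0.04177275]
0.08 [-0.04056036  0.04170836]
0.1 [-0.04149036  0.04159314]
0.12 [-0.04153947  0.04163874]
fence [[ 0.02028006 -0.00876123 -0.02795134]
 [ 0.04185317  0.00696931 -0.00235402]]
```

```bash
python3 -c "
from m import *
plan([.5104,-.2306,.15],0.9)"
python3 -m handwheel '[{"tx":1,"ty":0.5,"tz":0,"wx":0,"wy":0,"wz":0,"claw":0},{"tx":3.5,"ty":1.6,"tz":0,"wx":0,"wy":0,"wz":0,"claw":0},{"tx":6.5,"ty":2.9,"tz":0,"wx":0,"wy":0,"wz":0,"claw":0},{"tx":9.5,"ty":4.3,"tz":0,"wx":0,"wy":0,"wz":0,"claw":0},{"tx":11.3,"ty":4.8,"tz":0,"wx":0,"wy":0,"wz":0,"claw":0},{"tx":11.3,"ty":4.8,"tz":2,"wx":0,"wy":0,"wz":0,"claw":0},{"tx":11.3,"ty":4.8,"tz":5,"wx":0,"wy":0,"wz":0,"claw":0},{"tx":11.3,"ty":4.8,"tz":7,"wx":0,"wy":0,"wz":0,"claw":0},{"tx":11.3,"ty":4.8,"tz":7.4,"wx":0,"wy":0,"wz":0,"claw":0},{"tx":11.3,"ty":4.8,"tz":7.4,"wx":0,"wy":0,"wz":0,"claw":0},{"tx":11.3,"ty":4.8,"tz":7.4,"wx":0,"wy":0,"wz":0,"claw":0}]'
python3 - <<'E'
from m import *
plan([.5104,-.2306,.15],0.9)
p,d,P=cloud("wrist"); cv2.imwrite("pics/w4.png",p)
E
```

```text
t [11.08  5.18  7.36] w [-0.1 -0.1  0.1]
t [11.08  5.18  7.36] w [ 1.000e-01 -1.000e-01 -1.799e+02]
pos [ 0.4606 -0.3424  0.2236] tool x [-0.017  1.     0.001] y [ 1.     0.017 -0.002] J [ 0.1   0.41  0.62  1.76 -0.26  1.06  0.83] F [ 0.2  1.1 -2.7] wid 0.174 t 6.4167
clock: 7.33
position: [0.5077, -0.2282, 0.1515]
ee_rot: [2.2, 2.242, 0.001]
force: [-0.1, -0.5, -2.0]
width: 0.173
t [-0.24  0.26  0.15] w [ 0.  -0.   0.2]
t [-0.24  0.26  0.15] w [ 0.000e+00  1.000e-01 -1.798e+02]
pos [ 0.5077 -0.2282  0.1515] tool x [-0.019  1.     0.   ] y [1.    0.019 0.001] J [-0.08  0.45  0.56  1.88 -0.31  0.89  0.65] F [-0.1 -0.5 -2. ] wid 0.173 t 7.3333
```

View pics/w4.png

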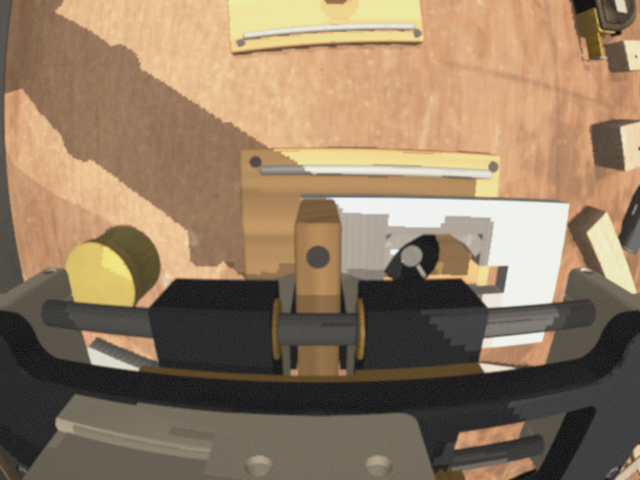

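The knob shows through the keyhole at (412,255). I'll correct by 2–3 mm and lower to just above the knob top.

```bash
python3 -m handwheel '[{"tx":-0.1,"ty":0.1,"tz":0,"wx":0,"wy":0,"wz":0,"claw":0},{"tx":-0.2,"ty":0.2,"tz":0.5,"wx":0,"wy":0,"wz":0,"claw":0},{"tx":-0.25,"ty":0.25,"tz":1.5,"wx":0,"wy":0,"wz":0,"claw":0},{"tx":-0.25,"ty":0.25,"tz":2.7,"wx":0,"wy":0,"wz":0,"claw":0},{"tx":-0.25,"ty":0.25,"tz":3.2,"wx":0,"wy":0,"wz":0,"claw":0},{"tx":-0.25,"ty":0.25,"tz":3.2,"wx":0,"wy":0,"wz":0,"claw":0},{"tx":-0.25,"ty":0.25,"tz":3.2,"wx":0,"wy":0,"wz":0,"claw":0}]'
python3 - <<'E'
from m import *
plan([.5104,-.2306,.052],0.9)
p,d,P=cloud("wrist"); cv2.imwrite("pics/w5.png",p[100:400,150:600])
E
```

```text
clock: 7.97
position: [0.5092, -0.2314, 0.118]
ee_rot: [-2.201, -2.24, 0.001]
force: [0.3, 0.4, -3.7]
width: 0.171
t [0.08 0.14 6.6 ] w [-0.1 -0.   0.1]
t [0.08 0.14 6.6 ] w [ 0.000e+00 -1.000e-01 -1.799e+02]
pos [ 0.5092 -0.2314  0.118 ] tool x [-0.018  1.     0.   ] y [ 1.     0.018 -0.002] J [-0.05  0.5   0.54  1.91 -0.34  0.83  0.68] F [ 0.3  0.4 -3.7] wid 0.171 t 7.9667
```

View pics/w5.png

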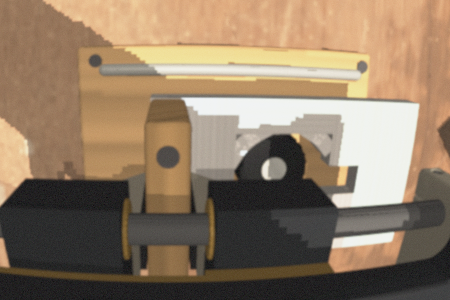

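```bash
python3 -m handwheel '[{"tx":0,"ty":0.1,"tz":0.5,"wx":0,"wy":0,"wz":0,"claw":0},{"tx":0.05,"ty":0.1,"tz":1.5,"wx":0,"wy":0,"wz":0,"claw":0},{"tx":0.05,"ty":0.1,"tz":2.5,"wx":0,"wy":0,"wz":0,"claw":0},{"tx":0.05,"ty":0.1,"tz":3.5,"wx":0,"wy":0,"wz":0,"claw":0},{"tx":0.05,"ty":0.1,"tz":4.5,"wx":0,"wy":0,"wz":0,"claw":0},{"tx":0.05,"ty":0.1,"tz":5.3,"wx":0,"wy":0,"wz":0,"claw":0},{"tx":0.05,"ty":0.1,"tz":5.3,"wx":0,"wy":0,"wz":0,"claw":0},{"tx":0.05,"ty":0.1,"tz":5.3,"wx":0,"wy":0,"wz":0,"claw":0}]'
python3 - <<'E'
from m import *
plan([.5104,-.2306,.052],0.9)
p,d,P=cloud("wrist"); cv2.imwrite("pics/w6.png",p[100:400,150:600])
E
```

```text
clock: 8.68
position: [0.5102, -0.231, 0.0651]
ee_rot: [-2.201, -2.24, 0.001]
force: [-0.4, -1.1, -3.0]
width: 0.172
t [0.03 0.02 1.31] w [-0.1 -0.   0.1]
t [0.03 0.02 1.31] w [ 0.000e+00 -1.000e-01 -1.799e+02]
pos [ 0.5102 -0.231   0.0651] tool x [-0.018  1.     0.   ] y [ 1.     0.018 -0.001] J [-0.01  0.58  0.49  1.94 -0.4   0.72  0.73] F [-0.4 -1.1 -3. ] wid 0.172 t 8.6833
```

View pics/w6.png

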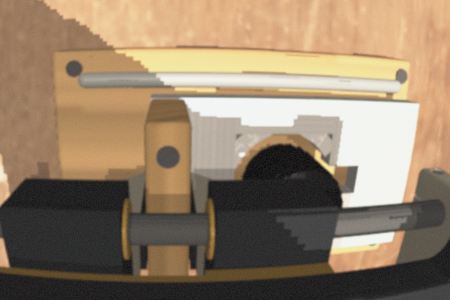

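The knob is through the hole without contact. I'll lower onto the board.

```bash
python3 -m handwheel '[{"tx":0,"ty":0,"tz":0.4,"wx":0,"wy":0,"wz":0,"claw":0},{"tx":0,"ty":0,"tz":0.8,"wx":0,"wy":0,"wz":0,"claw":0},{"tx":0,"ty":0,"tz":1.1,"wx":0,"wy":0,"wz":0,"claw":0},{"tx":0,"ty":0,"tz":1.3,"wx":0,"wy":0,"wz":0,"claw":0},{"tx":0,"ty":0,"tz":1.4,"wx":0,"wy":0,"wz":0,"claw":0},{"tx":0,"ty":0,"tz":1.45,"wx":0,"wy":0,"wz":0,"claw":0},{"tx":0,"ty":0,"tz":1.45,"wx":0,"wy":0,"wz":0,"claw":0}]'
python3 - <<'E'
from m import *
plan([.4719,-.2312,.051],0.9)
p,d,P=cloud("wrist"); cv2.imwrite("pics/w7.png",p[100:400,150:600])
E
```

```text
clock: 9.32
position: [0.5107, -0.231, 0.0512]
ee_rot: [-2.201, -2.241, -0.0]
force: [0.1, -0.2, -4.0]
width: 0.17
t [ 0.05 -3.88  0.02] w [ 0.  -0.   0.1]
t [ 0.05 -3.88  0.02] w [   0.     0.  -179.9]
pos [ 0.5107 -0.231   0.0512] tool x [-0.018  1.     0.   ] y [1.    0.018 0.   ] J [-0.    0.6   0.47  1.95 -0.41  0.69  0.74] F [ 0.1 -0.2 -4. ] wid 0.17 t 9.3167
```

View pics/w7.png

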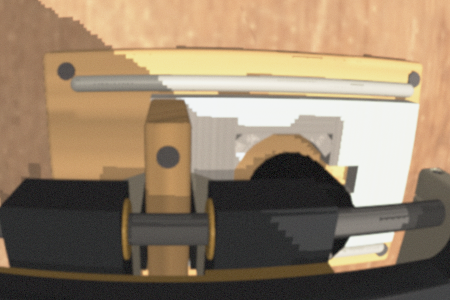

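```bash
python3 -m handwheel '[{"tx":0,"ty":-0.3,"tz":0,"wx":0,"wy":0,"wz":0,"claw":0},{"tx":0,"ty":-0.7,"tz":0,"wx":0,"wy":0,"wz":0,"claw":0},{"tx":0,"ty":-1.2,"tz":0,"wx":0,"wy":0,"wz":0,"claw":0},{"tx":0,"ty":-1.7,"tz":0,"wx":0,"wy":0,"wz":0,"claw":0},{"tx":0,"ty":-2.2,"tz":0,"wx":0,"wy":0,"wz":0,"claw":0},{"tx":0,"ty":-2.7,"tz":0,"wx":0,"wy":0,"wz":0,"claw":0},{"tx":0,"ty":-3.1,"tz":0,"wx":0,"wy":0,"wz":0,"claw":0},{"tx":0,"ty":-3.4,"tz":0,"wx":0,"wy":0,"wz":0,"claw":0},{"tx":0,"ty":-3.6,"tz":0.05,"wx":0,"wy":0,"wz":0,"claw":0},{"tx":0,"ty":-3.7,"tz":0.1,"wx":0,"wy":0,"wz":0,"claw":0},{"tx":0,"ty":-3.7,"tz":0.1,"wx":0,"wy":0,"wz":0,"claw":0}]'
python3 - <<'E'
from m import *
plan([.4719,-.2312,.051],0.9)
E
```

```text
clock: 10.28
position: [0.474, -0.2317, 0.0507]
ee_rot: [2.201, 2.241, 0.001]
force: [-1.1, 2.2, 5.0]
width: 0.173
t [ 0.06 -0.2  -0.03] w [ 0.1 -0.   0.1]
t [ 0.06 -0.2  -0.03] w [ 0.000e+00  1.000e-01 -1.799e+02]
pos [ 0.474  -0.2317  0.0507] tool x [-0.018  1.     0.   ] y [1.    0.018 0.001] J [ 0.02  0.56  0.47  2.03 -0.41  0.64  0.77] F [-1.1  2.2  5. ] wid 0.173 t 10.2833
```

```bash
python3 -m handwheel '[{"tx":0.03,"ty":-0.1,"tz":0,"wx":0,"wy":0,"wz":0,"claw":0},{"tx":0.03,"ty":-0.2,"tz":0,"wx":0,"wy":0,"wz":0,"claw":0},{"tx":0.03,"ty":-0.3,"tz":0,"wx":0,"wy":0,"wz":0,"claw":0},{"tx":0.03,"ty":-0.3,"tz":0,"wx":0,"wy":0,"wz":0,"claw":0}]'
python3 - <<'E'
from m import *
plan([.4719,-.2312,.051],0.9)
p,d,P=cloud("wrist"); cv2.imwrite("pics/w8.png",p[100:400,150:600])
E
```

```text
clock: 10.62
position: [0.4721, -0.2317, 0.0507]
ee_rot: [2.199, 2.24, 0.002]
force: [5.7, -0.0, 1.0]
width: 0.167
t [ 0.05 -0.02 -0.03] w [0.1 0.1 0.2]
t [ 0.05 -0.02 -0.03] w [-1.000e-01  2.000e-01 -1.798e+02]
pos [ 0.4721 -0.2317  0.0507] tool x [-0.018  1.    -0.001] y [1.    0.018 0.003] J [ 0.02  0.55  0.47  2.04 -0.41  0.64  0.78] F [ 5.7 -0.   1. ] wid 0.167 t 10.6167
```

View pics/w8.png

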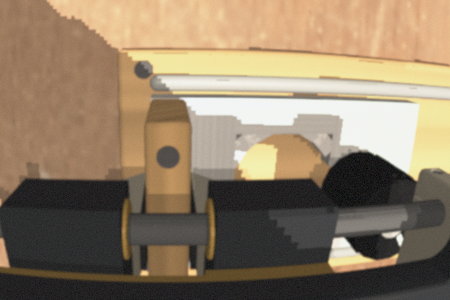

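Contact with the stud is felt at +5.7 N, at the expected position. I'll release and rise.

```bash
python3 -m handwheel '[{"tx":0,"ty":0,"tz":0,"wx":0,"wy":0,"wz":0,"claw":0},{"tx":0,"ty":0,"tz":0,"wx":0,"wy":0,"wz":0,"claw":0.6},{"tx":0,"ty":0,"tz":0,"wx":0,"wy":0,"wz":0,"claw":0.6},{"tx":0,"ty":0,"tz":0,"wx":0,"wy":0,"wz":0,"claw":0.6},{"tx":0,"ty":0,"tz":0,"wx":0,"wy":0,"wz":0,"claw":0.6},{"tx":0,"ty":0,"tz":0,"wx":0,"wy":0,"wz":0,"claw":0.6},{"tx":0,"ty":0,"tz":-2,"wx":0,"wy":0,"wz":0,"claw":1},{"tx":0,"ty":0,"tz":-5,"wx":0,"wy":0,"wz":0,"claw":1},{"tx":0,"ty":0,"tz":-8.5,"wx":0,"wy":0,"wz":0,"claw":1},{"tx":0,"ty":0,"tz":-12,"wx":0,"wy":0,"wz":0,"claw":1},{"tx":0,"ty":0,"tz":-14,"wx":0,"wy":0,"wz":0,"claw":1},{"tx":0,"ty":0,"tz":-14,"wx":0,"wy":0,"wz":0,"claw":1}]'
python3 - <<'E'
from m import *
plan([.5669,-.2298,.13],0.9)
E
```

```text
clock: 11.67
position: [0.4725, -0.2327, 0.1944]
ee_rot: [2.198, 2.237, 0.005]
force: [1.1, -0.3, -0.3]
width: 0.925
t [0.13 9.4  6.5 ] w [0.4 0.1 0.1]
t [0.13 9.4  6.5 ] w [  -0.2    0.6 -179.9]
pos [ 0.4725 -0.2327  0.1944] tool x [-0.018  1.    -0.002] y [1.    0.018 0.006] J [-0.1   0.35  0.61  1.91 -0.24  0.94  0.63] F [ 1.1 -0.3 -0.3] wid 0.925 t 11.6667
```

Run:
```python
from m import *
p,d,P=cloud("wrist"); np.savez("w9.npz",p=p,P=P); cv2.imwrite("pics/w9.png",p)
O,C=pts(["w9"]); Q=O[0]
def box(x0,x1,y0,y1,z0,z1): return Q[(Q[:,0]>x0)&(Q[:,0]<x1)&(Q[:,1]>y0)&(Q[:,1]<y1)&(Q[:,2]>z0)&(Q[:,2]<z1)]
f=box(.43,.52,-.30,-.15,.06,.09);print("fencetop",len(f),rect(f),np.median(f[:,2]))
s=box(.44,.65,-.28,-.18,.025,.036);print("plate",len(s),rect(s),np.median(s[:,2]))
k=box(.53,.62,-.28,-.17,.068,.09); print("knobtop",len(k),cv2.minEnclosingCircle((k[:,:2]*1000).astype(np.float32)) if len(k) else "")
```

```text
fencetop 2395 (array([ 471.7, -230. ]), array([15.9, 82.9]), 1.18) 0.07725132284079608
plate 8800 (array([ 553.9, -230. ]), array([180.9, 100. ]), 0.02) 0.029253481937480702
knobtop 2041 ((566.9758911132812, -229.76974487304688), 20.93564224243164)
```

View pics/w9.png

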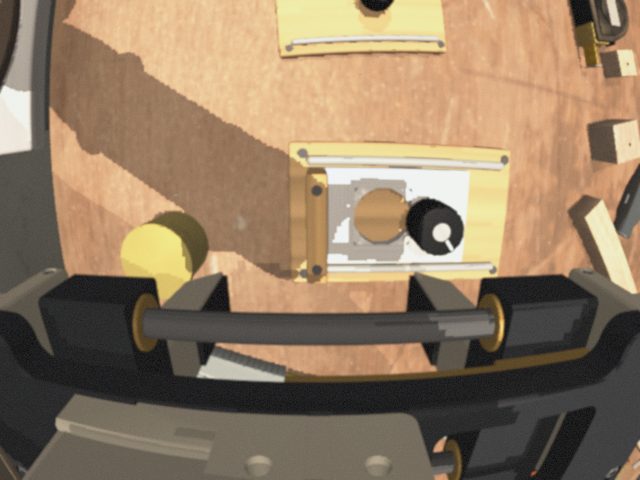

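The stop is home: fence centre to stud is 95.2 mm against the nominal 95, and it lies flat. Now I'll move over the knob, pre-winding the wrist counter-clockwise.

```bash
python3 -m handwheel '[{"tx":0,"ty":0.5,"tz":0,"wx":0,"wy":0,"wz":-7,"claw":1},{"tx":0,"ty":1.5,"tz":0,"wx":0,"wy":0,"wz":-14,"claw":1},{"tx":0,"ty":2.5,"tz":0,"wx":0,"wy":0,"wz":-21,"claw":1},{"tx":0,"ty":3.5,"tz":0,"wx":0,"wy":0,"wz":-28,"claw":1},{"tx":0,"ty":4.5,"tz":0,"wx":0,"wy":0,"wz":-35,"claw":1},{"tx":0.1,"ty":5.5,"tz":0,"wx":0,"wy":0,"wz":-42,"claw":1},{"tx":0.1,"ty":6.5,"tz":0,"wx":0,"wy":0,"wz":-49,"claw":1},{"tx":0.1,"ty":7.5,"tz":0,"wx":0,"wy":0,"wz":-56,"claw":1},{"tx":0.1,"ty":8.5,"tz":2,"wx":0,"wy":0,"wz":-63,"claw":1},{"tx":0.1,"ty":9.4,"tz":4,"wx":0,"wy":0,"wz":-70,"claw":1},{"tx":0.1,"ty":9.4,"tz":5.5,"wx":0,"wy":0,"wz":-77,"claw":1},{"tx":0.1,"ty":9.4,"tz":6.5,"wx":0,"wy":0,"wz":-84,"claw":1}]'
python3 - <<'E'
from m import *
plan([.5669,-.2298,.056],84)
E
```

```text
clock: 12.72
position: [0.5634, -0.2277, 0.1217]
ee_rot: [-0.125, -3.135, -0.003]
force: [-1.0, 0.1, -0.4]
width: 0.999
t [-0.39 -0.19  6.57] w [ 0.1 -0.2  1.4]
t [-0.39 -0.19  6.57] w [ 4.000e-01  1.000e-01 -1.786e+02]
pos [ 0.5634 -0.2277  0.1217] tool x [-0.997  0.08   0.004] y [0.08  0.997 0.002] J [ 0.16  0.53  0.19  1.76 -0.13  0.87  1.91] F [-1.   0.1 -0.4] wid 0.999 t 12.7167
```

```bash
python3 -m handwheel '[{"tx":-0.2,"ty":-0.1,"tz":0,"wx":0,"wy":0,"wz":0,"claw":1},{"tx":-0.2,"ty":-0.1,"tz":0,"wx":0,"wy":0,"wz":0,"claw":1},{"tx":-0.2,"ty":-0.1,"tz":0,"wx":0,"wy":0,"wz":0,"claw":1}]'
python3 - <<'E'
from m import *
plan([.5669,-.2298,.056],84)
E
```

```text
clock: 12.97
position: [0.5666, -0.2301, 0.1252]
ee_rot: [-0.143, -3.138, -0.0]
force: [0.2, -0.0, -0.7]
width: 1.0
t [-0.03  0.03  6.92] w [ 0.  -0.   0.8]
t [-0.03  0.03  6.92] w [   0.     0.  -179.2]
pos [ 0.5666 -0.2301  0.1252] tool x [-0.996  0.091  0.   ] y [0.091 0.996 0.   ] J [ 0.16  0.53  0.2   1.75 -0.13  0.88  1.9 ] F [ 0.2 -0.  -0.7] wid 1.0 t 12.9667
```

```bash
python3 -m handwheel '[{"tx":0,"ty":0,"tz":2,"wx":0,"wy":0,"wz":0,"claw":1},{"tx":0,"ty":0,"tz":4.5,"wx":0,"wy":0,"wz":0,"claw":0.8},{"tx":0,"ty":0,"tz":6.3,"wx":0,"wy":0,"wz":0,"claw":0.7},{"tx":0,"ty":0,"tz":6.9,"wx":0,"wy":0,"wz":0,"claw":0.6},{"tx":0,"ty":0,"tz":6.9,"wx":0,"wy":0,"wz":0,"claw":0},{"tx":0,"ty":0,"tz":6.9,"wx":0,"wy":0,"wz":0,"claw":0},{"tx":0,"ty":0,"tz":6.9,"wx":0,"wy":0,"wz":0,"claw":0},{"tx":0,"ty":0,"tz":6.9,"wx":0,"wy":0,"wz":0,"claw":0},{"tx":0,"ty":0,"tz":6.9,"wx":0,"wy":0,"wz":0,"claw":0},{"tx":0,"ty":0,"tz":6.9,"wx":0,"wy":0,"wz":0,"claw":0},{"tx":0,"ty":0,"tz":6.9,"wx":0,"wy":0,"wz":0,"claw":0},{"tx":0,"ty":0,"tz":6.9,"wx":0,"wy":0,"wz":0,"claw":0}]' 40
python3 - <<'E'
from m import *
plan([.5669,-.2298,.056],84)
E
```

```text
clock: 13.97
position: [0.5673, -0.2293, 0.0572]
ee_rot: [0.135, 3.137, 0.001]
force: [-1.4, 2.3, 5.8]
width: 0.429
t [ 0.04 -0.05  0.12] w [0.  0.1 1.1]
t [ 0.04 -0.05  0.12] w [-1.000e-01  1.000e-01 -1.789e+02]
pos [ 0.5673 -0.2293  0.0572] tool x [-0.996  0.086 -0.001] y [0.086 0.996 0.001] J [ 0.18  0.61  0.18  1.8  -0.15  0.74  1.92] F [-1.4  2.3  5.8] wid 0.429 t 13.9667
```

```bash
python3 -m handwheel '[{"tx":0,"ty":0,"tz":0.01,"wx":0,"wy":0,"wz":5,"claw":0},{"tx":0,"ty":0,"tz":0.03,"wx":0,"wy":0,"wz":12,"claw":0},{"tx":0,"ty":0,"tz":0.04,"wx":0,"wy":0,"wz":19,"claw":0},{"tx":0,"ty":0,"tz":0.06,"wx":0,"wy":0,"wz":26,"claw":0},{"tx":0,"ty":0,"tz":0.07,"wx":0,"wy":0,"wz":33,"claw":0},{"tx":0,"ty":0,"tz":0.09,"wx":0,"wy":0,"wz":40,"claw":0},{"tx":0,"ty":0,"tz":0.1,"wx":0,"wy":0,"wz":47,"claw":0},{"tx":0,"ty":0,"tz":0.12,"wx":0,"wy":0,"wz":54,"claw":0},{"tx":0,"ty":0,"tz":0.13,"wx":0,"wy":0,"wz":61,"claw":0},{"tx":0,"ty":0,"tz":0.15,"wx":0,"wy":0,"wz":68,"claw":0},{"tx":0,"ty":0,"tz":0.17,"wx":0,"wy":0,"wz":75,"claw":0},{"tx":0,"ty":0,"tz":0.18,"wx":0,"wy":0,"wz":80,"claw":0}]'
python3 - <<'E'
from m import *
plan([.5669,-.2298,.056],0); print(sensors.observe()["ft_torque"])
E
```

```text
clock: 14.97
position: [0.5673, -0.2292, 0.0554]
ee_rot: [2.128, 2.31, 0.003]
force: [-0.7, 3.3, 7.1]
width: 0.427
t [-0.05 -0.05 -0.06] w [ 0.1 -0.   4.7]
t [-0.05 -0.05 -0.06] w [ 1.000e-01  1.000e-01 -1.753e+02]
pos [ 0.5673 -0.2292  0.0554] tool x [-0.082  0.997  0.001] y [0.997 0.082 0.002] J [-0.08  0.67  0.56  1.82 -0.49  0.79  0.83] F [-0.7  3.3  7.1] wid 0.427 t 14.9667
[0.52020975 0.39566844 0.04129426]
```

```bash
python3 -m handwheel '[{"tx":0,"ty":0,"tz":0.02,"wx":0,"wy":0,"wz":7,"claw":0},{"tx":0,"ty":0,"tz":0.03,"wx":0,"wy":0,"wz":14,"claw":0},{"tx":0,"ty":0,"tz":0.05,"wx":0,"wy":0,"wz":21,"claw":0},{"tx":0,"ty":0,"tz":0.06,"wx":0,"wy":0,"wz":28,"claw":0},{"tx":0,"ty":0,"tz":0.08,"wx":0,"wy":0,"wz":35,"claw":0},{"tx":0,"ty":0,"tz":0.09,"wx":0,"wy":0,"wz":42,"claw":0},{"tx":0,"ty":0,"tz":0.11,"wx":0,"wy":0,"wz":49,"claw":0},{"tx":0,"ty":0,"tz":0.12,"wx":0,"wy":0,"wz":56,"claw":0},{"tx":0,"ty":0,"tz":0.14,"wx":0,"wy":0,"wz":63,"claw":0},{"tx":0,"ty":0,"tz":0.16,"wx":0,"wy":0,"wz":70,"claw":0},{"tx":0,"ty":0,"tz":0.17,"wx":0,"wy":0,"wz":77,"claw":0},{"tx":0,"ty":0,"tz":0.18,"wx":0,"wy":0,"wz":80,"claw":0}]'
python3 - <<'E'
from m import *
plan([.5669,-.2298,.056],0); print(sensors.observe()["ft_torque"])
E
```

```text
clock: 15.97
position: [0.5675, -0.2293, 0.0536]
ee_rot: [-3.115, -0.401, -0.003]
force: [-0.0, 4.2, 9.8]
width: 0.425
t [-0.07  0.04 -0.24] w [  0.   -0.1 -75.3]
t [-0.07  0.04 -0.24] w [-1.000e-01 -0.000e+00  1.047e+02]
pos [ 0.5675 -0.2293  0.0536] tool x [0.967 0.253 0.002] y [ 0.253 -0.967 -0.   ] J [-0.28  0.81  0.93  1.84 -0.81  0.93 -0.28] F [-0.   4.2  9.8] wid 0.425 t 15.9667
[0.68450307 0.27364982 0.12333002]
```

```bash
python3 -m handwheel '[{"tx":0,"ty":0,"tz":0,"wx":0,"wy":0,"wz":0,"claw":0.75},{"tx":0,"ty":0,"tz":0,"wx":0,"wy":0,"wz":0,"claw":0.75},{"tx":0,"ty":0,"tz":0,"wx":0,"wy":0,"wz":0,"claw":0.75},{"tx":0,"ty":0,"tz":0,"wx":0,"wy":0,"wz":0,"claw":0.75},{"tx":0,"ty":0,"tz":0,"wx":0,"wy":0,"wz":0,"claw":0.75},{"tx":0,"ty":0,"tz":-2,"wx":0,"wy":0,"wz":-7,"claw":0.75},{"tx":0,"ty":0,"tz":-5,"wx":0,"wy":0,"wz":-14,"claw":0.75},{"tx":0,"ty":0,"tz":-8,"wx":0,"wy":0,"wz":-21,"claw":0.75},{"tx":0,"ty":0,"tz":-11,"wx":0,"wy":0,"wz":-28,"claw":0.75},{"tx":0,"ty":0,"tz":-11,"wx":0,"wy":0,"wz":-35,"claw":0.75},{"tx":0,"ty":0,"tz":-11,"wx":0,"wy":0,"wz":-42,"claw":0.75},{"tx":0,"ty":0,"tz":-11,"wx":0,"wy":0,"wz":-49,"claw":0.75}]'
python3 - <<'E'
from m import *
plan([.5669,-.2298,.1],0); print(sensors.observe()["ft_torque"])
for n in ["scene","wrist"]:
    p,d,P=cloud(n); 
    if n=="scene": np.savez("scene2.npz",p=p,P=P); p=cv2.resize(p[230:360,320:470],None,fx=5,fy=4)
    cv2.imwrite(f"pics/{n}10.png",p)
E
```

```text
clock: 16.97
position: [0.5668, -0.23, 0.1634]
ee_rot: [2.658, 1.674, 0.002]
force: [-0.3, -0.2, -0.5]
width: 0.749
t [ 0.02 -0.01  6.34] w [  0.1  -0.  -25.6]
t [ 0.02 -0.01  6.34] w [-0.000e+00 -1.000e-01  1.544e+02]
pos [ 0.5668 -0.23    0.1634] tool x [0.432 0.902 0.001] y [ 0.902 -0.432  0.001] J [-0.24  0.59  0.82  1.75 -0.5   1.02  0.32] F [-0.3 -0.2 -0.5] wid 0.749 t 16.9667
[-0.09896545  0.13653781  0.00577617]
```

View pics/wrist10.png

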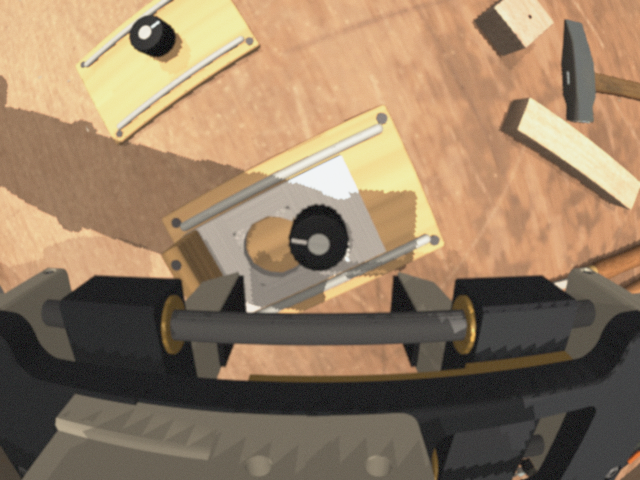

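View pics/scene10.png

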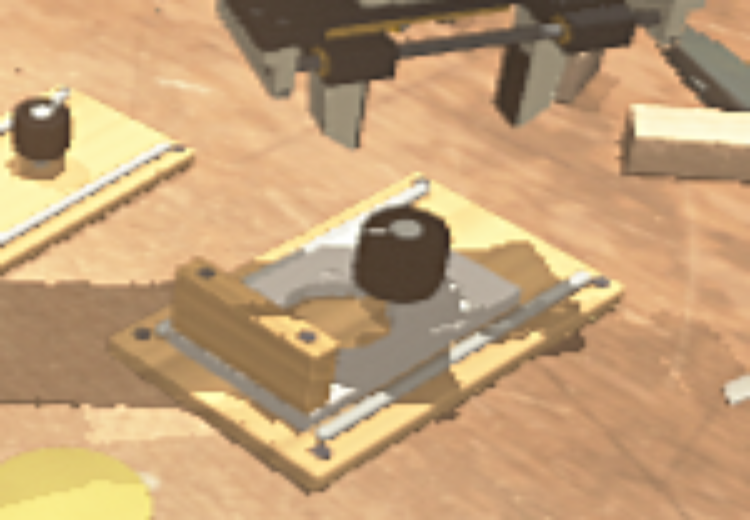

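The knob mark moved about 157° clockwise, and the stop is still home with its fence on the robot side. I'll rewind for the second grip.

```bash
python3 -m handwheel '[{"tx":0,"ty":0,"tz":0,"wx":0,"wy":0,"wz":-7,"claw":0.75},{"tx":0,"ty":0,"tz":0,"wx":0,"wy":0,"wz":-14,"claw":0.75},{"tx":0,"ty":0,"tz":0,"wx":0,"wy":0,"wz":-21,"claw":0.75},{"tx":0,"ty":0,"tz":0,"wx":0,"wy":0,"wz":-28,"claw":0.75},{"tx":0,"ty":0,"tz":0,"wx":0,"wy":0,"wz":-35,"claw":0.75},{"tx":0,"ty":0,"tz":0,"wx":0,"wy":0,"wz":-42,"claw":0.75},{"tx":0,"ty":0,"tz":0,"wx":0,"wy":0,"wz":-49,"claw":0.75},{"tx":0,"ty":0,"tz":0,"wx":0,"wy":0,"wz":-56,"claw":0.75},{"tx":0,"ty":0,"tz":0,"wx":0,"wy":0,"wz":-63,"claw":0.75},{"tx":0,"ty":0,"tz":0,"wx":0,"wy":0,"wz":-70,"claw":0.75},{"tx":0,"ty":0,"tz":0,"wx":0,"wy":0,"wz":-77,"claw":0.75},{"tx":0,"ty":0,"tz":0,"wx":0,"wy":0,"wz":-84,"claw":0.75}]'
python3 -m handwheel '[{"tx":0,"ty":0,"tz":0,"wx":0,"wy":0,"wz":-7,"claw":0.75},{"tx":0,"ty":0,"tz":0,"wx":0,"wy":0,"wz":-14,"claw":0.75},{"tx":0,"ty":0,"tz":0,"wx":0,"wy":0,"wz":-21,"claw":0.75},{"tx":0,"ty":0,"tz":0,"wx":0,"wy":0,"wz":-28,"claw":0.75},{"tx":0,"ty":0,"tz":0,"wx":0,"wy":0,"wz":-35,"claw":0.75},{"tx":0,"ty":0,"tz":0,"wx":0,"wy":0,"wz":-42,"claw":0.75},{"tx":0,"ty":0,"tz":0,"wx":0,"wy":0,"wz":-49,"claw":0.75},{"tx":0,"ty":0,"tz":0,"wx":0,"wy":0,"wz":-49,"claw":0.75},{"tx":0,"ty":0,"tz":0,"wx":0,"wy":0,"wz":-49,"claw":0.75}]'
python3 - <<'E'
from m import *
plan([.5669,-.2298,.0536],110)
E
```

```text
clock: 18.07
position: [0.5662, -0.23, 0.1622]
ee_rot: [-0.864, -3.02, -0.0]
force: [-0.3, 0.0, -0.0]
width: 0.75
clock: 18.82
position: [0.5662, -0.2301, 0.1623]
ee_rot: [0.454, -3.108, -0.001]
force: [-0.8, -0.0, -0.7]
width: 0.75
t [-0.08  0.   10.87] w [ 0.  -0.  -3.4]
t [-0.08  0.   10.87] w [-0.000e+00 -1.000e-01  1.766e+02]
pos [ 0.5662 -0.2301  0.1623] tool x [-0.958 -0.286  0.   ] y [-0.286  0.958  0.001] J [ 0.16  0.49  0.2   1.71 -0.12  0.95  2.27] F [-0.8 -0.  -0.7] wid 0.75 t 18.8167
```

```bash
python3 -m handwheel '[{"tx":-0.08,"ty":0,"tz":2,"wx":0,"wy":0,"wz":0,"claw":0.75},{"tx":-0.08,"ty":0,"tz":5,"wx":0,"wy":0,"wz":0,"claw":0.75},{"tx":-0.08,"ty":0,"tz":8,"wx":0,"wy":0,"wz":0,"claw":0.75},{"tx":-0.08,"ty":0,"tz":10,"wx":0,"wy":0,"wz":0,"claw":0.75},{"tx":-0.08,"ty":0,"tz":10.8,"wx":0,"wy":0,"wz":0,"claw":0.75},{"tx":-0.08,"ty":0,"tz":10.8,"wx":0,"wy":0,"wz":0,"claw":0},{"tx":-0.08,"ty":0,"tz":10.8,"wx":0,"wy":0,"wz":0,"claw":0},{"tx":-0.08,"ty":0,"tz":10.8,"wx":0,"wy":0,"wz":0,"claw":0},{"tx":-0.08,"ty":0,"tz":10.8,"wx":0,"wy":0,"wz":0,"claw":0},{"tx":-0.08,"ty":0,"tz":10.8,"wx":0,"wy":0,"wz":0,"claw":0},{"tx":-0.08,"ty":0,"tz":10.8,"wx":0,"wy":0,"wz":0,"claw":0},{"tx":-0.08,"ty":0,"tz":10.8,"wx":0,"wy":0,"wz":0,"claw":0}]' 50
python3 - <<'E'
from m import *
plan([.5669,-.2298,.0536],110)
E
```

```text
clock: 19.82
position: [0.568, -0.2291, 0.056]
ee_rot: [-0.465, 3.105, 0.0]
force: [-0.7, 2.4, 5.9]
width: 0.423
t [ 0.12 -0.03  0.24] w [-0.   0.1 -3. ]
t [ 0.12 -0.03  0.24] w [1.00e-01 0.00e+00 1.77e+02]
pos [ 0.568  -0.2291  0.056 ] tool x [-0.956 -0.293 -0.002] y [-0.293  0.956 -0.   ] J [ 0.18  0.62  0.17  1.8  -0.15  0.74  2.3 ] F [-0.7  2.4  5.9] wid 0.423 t 19.8167
```

```bash
python3 -m handwheel '[{"tx":0,"ty":0,"tz":0.01,"wx":0,"wy":0,"wz":5,"claw":0},{"tx":0,"ty":0,"tz":0.02,"wx":0,"wy":0,"wz":12,"claw":0},{"tx":0,"ty":0,"tz":0.04,"wx":0,"wy":0,"wz":19,"claw":0},{"tx":0,"ty":0,"tz":0.05,"wx":0,"wy":0,"wz":26,"claw":0},{"tx":0,"ty":0,"tz":0.07,"wx":0,"wy":0,"wz":33,"claw":0},{"tx":0,"ty":0,"tz":0.08,"wx":0,"wy":0,"wz":40,"claw":0},{"tx":0,"ty":0,"tz":0.1,"wx":0,"wy":0,"wz":47,"claw":0},{"tx":0,"ty":0,"tz":0.11,"wx":0,"wy":0,"wz":54,"claw":0},{"tx":0,"ty":0,"tz":0.13,"wx":0,"wy":0,"wz":61,"claw":0},{"tx":0,"ty":0,"tz":0.14,"wx":0,"wy":0,"wz":68,"claw":0},{"tx":0,"ty":0,"tz":0.16,"wx":0,"wy":0,"wz":75,"claw":0},{"tx":0,"ty":0,"tz":0.17,"wx":0,"wy":0,"wz":80,"claw":0}]'
python3 - <<'E'
from m import *
plan([.5669,-.2298,.056],0); print(sensors.observe()["ft_torque"])
E
```

```text
clock: 20.82
position: [0.5677, -0.2298, 0.0542]
ee_rot: [1.649, 2.673, 0.001]
force: [-3.4, 0.2, 6.0]
width: 0.428
t [ 0.03 -0.07 -0.18] w [ 0.1  0.  26.6]
t [ 0.03 -0.07 -0.18] w [-0.000e+00  1.000e-01 -1.534e+02]
pos [ 0.5677 -0.2298  0.0542] tool x [-0.449  0.894 -0.001] y [0.894 0.449 0.001] J [-0.07  0.68  0.56  1.82 -0.49  0.78  1.21] F [-3.4  0.2  6. ] wid 0.428 t 20.8167
[-0.05389778  0.68061188  0.01833148]
```

```bash
python3 -m handwheel '[{"tx":0,"ty":0,"tz":0.01,"wx":0,"wy":0,"wz":7,"claw":0},{"tx":0,"ty":0,"tz":0.02,"wx":0,"wy":0,"wz":14,"claw":0},{"tx":0,"ty":0,"tz":0.04,"wx":0,"wy":0,"wz":21,"claw":0},{"tx":0,"ty":0,"tz":0.05,"wx":0,"wy":0,"wz":28,"claw":0},{"tx":0,"ty":0,"tz":0.07,"wx":0,"wy":0,"wz":35,"claw":0},{"tx":0,"ty":0,"tz":0.08,"wx":0,"wy":0,"wz":42,"claw":0},{"tx":0,"ty":0,"tz":0.1,"wx":0,"wy":0,"wz":49,"claw":0},{"tx":0,"ty":0,"tz":0.11,"wx":0,"wy":0,"wz":56,"claw":0},{"tx":0,"ty":0,"tz":0.13,"wx":0,"wy":0,"wz":63,"claw":0},{"tx":0,"ty":0,"tz":0.14,"wx":0,"wy":0,"wz":70,"claw":0},{"tx":0,"ty":0,"tz":0.14,"wx":0,"wy":0,"wz":70,"claw":0}]'
python3 - <<'E'
from m import *
plan([.5669,-.2298,.056],0); print(sensors.observe()["ft_torque"])
E
```

```text
clock: 21.73
position: [0.5671, -0.2297, 0.0529]
ee_rot: [-2.885, -1.242, -0.001]
force: [-5.4, 2.9, 13.4]
width: 0.429
t [-0.02 -0.   -0.31] w [  0.   -0.  -43.4]
t [-0.02 -0.   -0.31] w [-1.000e-01 -0.000e+00  1.366e+02]
pos [ 0.5671 -0.2297  0.0529] tool x [0.687 0.726 0.001] y [ 0.726 -0.687 -0.   ] J [-0.26  0.79  0.89  1.84 -0.78  0.9   0.24] F [-5.4  2.9 13.4] wid 0.429 t 21.7333
[ 0.48586021  1.46679824 -0.23091062]
```

```bash
python3 -m handwheel '[{"tx":0,"ty":0,"tz":0,"wx":0,"wy":0,"wz":5,"claw":0},{"tx":0,"ty":0,"tz":0,"wx":0,"wy":0,"wz":10,"claw":0},{"tx":0,"ty":0,"tz":0,"wx":0,"wy":0,"wz":15,"claw":0},{"tx":0,"ty":0,"tz":0,"wx":0,"wy":0,"wz":15,"claw":0},{"tx":0,"ty":0,"tz":0,"wx":0,"wy":0,"wz":15,"claw":0}]'
python3 - <<'E'
from m import *
plan([.5669,-.2298,.056],0); print(sensors.observe()["ft_torque"])
E
```

```text
clock: 22.15
position: [0.5674, -0.2293, 0.0528]
ee_rot: [-3.019, -0.868, -0.001]
force: [-4.3, 2.7, 11.5]
width: 0.431
t [-0.07  0.01 -0.32] w [  0.   -0.1 -57.9]
t [-0.07  0.01 -0.32] w [-1.000e-01 -0.000e+00  1.221e+02]
pos [ 0.5674 -0.2293  0.0528] tool x [0.847 0.531 0.001] y [ 0.531 -0.847 -0.   ] J [-0.29  0.82  0.95  1.84 -0.83  0.94  0.04] F [-4.3  2.7 11.5] wid 0.431 t 22.15
[0.38881626 1.11799262 0.70660932]
```

```bash
python3 -m handwheel '[{"tx":0,"ty":0,"tz":0,"wx":0,"wy":0,"wz":5,"claw":0},{"tx":0,"ty":0,"tz":0,"wx":0,"wy":0,"wz":10,"claw":0},{"tx":0,"ty":0,"tz":0,"wx":0,"wy":0,"wz":15,"claw":0},{"tx":0,"ty":0,"tz":0,"wx":0,"wy":0,"wz":15,"claw":0}]'
python3 - <<'E'
from m import *
plan([.5669,-.2298,.056],0); print(sensors.observe()["ft_torque"])
E
```

```text
clock: 22.48
position: [0.5679, -0.2292, 0.0528]
ee_rot: [-3.107, -0.46, -0.002]
force: [-3.6, 2.5, 10.1]
width: 0.423
t [-0.12  0.03 -0.32] w [  0.   -0.1 -73.1]
t [-0.12  0.03 -0.32] w [-1.000e-01 -0.000e+00  1.069e+02]
pos [ 0.5679 -0.2292  0.0528] tool x [0.957 0.29  0.001] y [ 0.29  -0.957 -0.   ] J [-0.32  0.85  1.01  1.84 -0.88  0.97 -0.19] F [-3.6  2.5 10.1] wid 0.423 t 22.4833
[0.51608091 0.8103101  0.92858284]
```

Axial torque is up to 0.9 N m, which is the plate or the end stop. I'll release and check the knob's mark for slip.

```bash
python3 -m handwheel '[{"tx":0,"ty":0,"tz":0,"wx":0,"wy":0,"wz":0,"claw":0.75},{"tx":0,"ty":0,"tz":0,"wx":0,"wy":0,"wz":0,"claw":0.75},{"tx":0,"ty":0,"tz":0,"wx":0,"wy":0,"wz":0,"claw":0.75},{"tx":0,"ty":0,"tz":0,"wx":0,"wy":0,"wz":0,"claw":0.75},{"tx":0,"ty":0,"tz":0,"wx":0,"wy":0,"wz":0,"claw":0.75},{"tx":0,"ty":0,"tz":-2,"wx":0,"wy":0,"wz":-7,"claw":0.75},{"tx":0,"ty":0,"tz":-5,"wx":0,"wy":0,"wz":-14,"claw":0.75},{"tx":0,"ty":0,"tz":-8,"wx":0,"wy":0,"wz":-21,"claw":0.75},{"tx":0,"ty":0,"tz":-11,"wx":0,"wy":0,"wz":-28,"claw":0.75},{"tx":0,"ty":0,"tz":-11,"wx":0,"wy":0,"wz":-35,"claw":0.75},{"tx":0,"ty":0,"tz":-11,"wx":0,"wy":0,"wz":-42,"claw":0.75},{"tx":0,"ty":0,"tz":-11,"wx":0,"wy":0,"wz":-49,"claw":0.75}]'
python3 - <<'E'
from m import *
plan([.5669,-.2298,.1],0)
p,d,P=cloud("wrist"); cv2.imwrite(f"pics/wrist11.png",p); np.savez("w11.npz",p=p,P=P)
O,C=pts(["w11"]); Q=O[0]
def box(x0,x1,y0,y1,z0,z1): return Q[(Q[:,0]>x0)&(Q[:,0]<x1)&(Q[:,1]>y0)&(Q[:,1]<y1)&(Q[:,2]>z0)&(Q[:,2]<z1)]
k=box(.54,.60,-.26,-.2,.06,.085); print("knobtop",len(k),np.percentile(k[:,2],[50,75,90]),cv2.minEnclosingCircle((k[:,:2]*1000).astype(np.float32)))
s=box(.44,.65,-.28,-.18,.022,.036);print("plate z",np.median(s[:,2]))
f=box(.43,.52,-.30,-.15,.07,.09);print("fence",len(f),rect(f))
Q=pts(["w9"])[0][0];k=box(.54,.60,-.26,-.2,.06,.085); print("before",np.percentile(k[:,2],[50,75,90]))
E
```

```text
clock: 23.48
position: [0.5676, -0.2297, 0.1623]
ee_rot: [2.628, 1.719, 0.002]
force: [-0.1, -0.2, -0.3]
width: 0.751
t [-0.04 -0.07  6.23] w [  0.1  -0.  -23.6]
t [-0.04 -0.07  6.23] w [-0.000e+00 -1.000e-01  1.564e+02]
pos [ 0.5676 -0.2297  0.1623] tool x [0.401 0.916 0.001] y [ 0.916 -0.401  0.001] J [-0.29  0.63  0.92  1.75 -0.57  1.05  0.42] F [-0.1 -0.2 -0.3] wid 0.751 t 23.4833
knobtop 2741 [0.06918548 0.06967177 0.07013507] ((567.3096313476562, -229.9597930908203), 21.080171585083008)
plate z 0.029038445992694784
fence 1135 (array([ 472. , -208.3]), array([16.7, 39.6]), 1.61)
before [0.07599077 0.07655992 0.07707294]
```

View pics/wrist11.png

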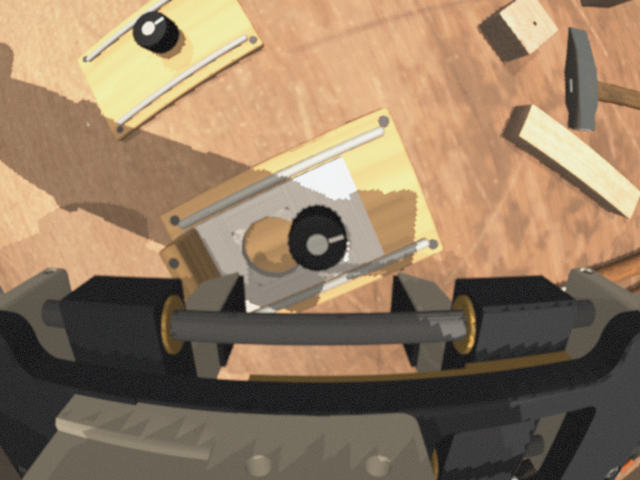

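The knob dropped 6.9 mm and the mark turned a further 159°, about 316° in all. The height gives q of about 6.1 to 6.4 and the grip slipped at the end. I'll regrip at 60 N to be sure it's fully tight.

```bash
python3 -m handwheel '[{"tx":0,"ty":0,"tz":0,"wx":0,"wy":0,"wz":-7,"claw":0.75},{"tx":0,"ty":0,"tz":0,"wx":0,"wy":0,"wz":-14,"claw":0.75},{"tx":0,"ty":0,"tz":0,"wx":0,"wy":0,"wz":-21,"claw":0.75},{"tx":0,"ty":0,"tz":0,"wx":0,"wy":0,"wz":-28,"claw":0.75},{"tx":0,"ty":0,"tz":0,"wx":0,"wy":0,"wz":-35,"claw":0.75},{"tx":0,"ty":0,"tz":0,"wx":0,"wy":0,"wz":-42,"claw":0.75},{"tx":0,"ty":0,"tz":0,"wx":0,"wy":0,"wz":-49,"claw":0.75},{"tx":0,"ty":0,"tz":2,"wx":0,"wy":0,"wz":-56,"claw":0.75},{"tx":0,"ty":0,"tz":5,"wx":0,"wy":0,"wz":-60,"claw":0.75},{"tx":0,"ty":0,"tz":5,"wx":0,"wy":0,"wz":-60,"claw":0.75},{"tx":0,"ty":0,"tz":5,"wx":0,"wy":0,"wz":-60,"claw":0.75}]'
python3 - <<'E'
from m import *
plan([.5671,-.2298,.0525],37)
E
```

```text
clock: 24.45
position: [0.5661, -0.2294, 0.1106]
ee_rot: [-1.431, -2.793, 0.001]
force: [0.1, -0.3, 1.2]
width: 0.756
t [-0.11  0.07  5.81] w [-0.1 -0.2 -1.3]
t [-0.11  0.07  5.81] w [ -0.3   0.2 178.7]
pos [ 0.5661 -0.2294  0.1106] tool x [-0.584  0.812  0.003] y [ 0.812  0.584 -0.002] J [-0.1   0.6   0.59  1.78 -0.42  0.89  1.31] F [ 0.1 -0.3  1.2] wid 0.756 t 24.45
```

```bash
python3 -m handwheel '[{"tx":-0.1,"ty":0.05,"tz":2,"wx":0,"wy":0,"wz":0,"claw":0.75},{"tx":-0.1,"ty":0.05,"tz":4,"wx":0,"wy":0,"wz":0,"claw":0.75},{"tx":-0.1,"ty":0.05,"tz":5.5,"wx":0,"wy":0,"wz":0,"claw":0.75},{"tx":-0.1,"ty":0.05,"tz":5.9,"wx":0,"wy":0,"wz":0,"claw":0.75},{"tx":-0.1,"ty":0.05,"tz":5.9,"wx":0,"wy":0,"wz":0,"claw":0},{"tx":-0.1,"ty":0.05,"tz":5.9,"wx":0,"wy":0,"wz":0,"claw":0},{"tx":-0.1,"ty":0.05,"tz":5.9,"wx":0,"wy":0,"wz":0,"claw":0},{"tx":-0.1,"ty":0.05,"tz":5.9,"wx":0,"wy":0,"wz":0,"claw":0},{"tx":-0.1,"ty":0.05,"tz":5.9,"wx":0,"wy":0,"wz":0,"claw":0},{"tx":-0.1,"ty":0.05,"tz":5.9,"wx":0,"wy":0,"wz":0,"claw":0},{"tx":-0.1,"ty":0.05,"tz":5.9,"wx":0,"wy":0,"wz":0,"claw":0}]' 60
python3 - <<'E'
from m import *
plan([.5671,-.2298,.0525],37);print(sensors.observe()["ft_torque"])
E
python3 -m handwheel '[{"tx":0,"ty":0,"tz":0,"wx":0,"wy":0,"wz":4,"claw":0},{"tx":0,"ty":0,"tz":0,"wx":0,"wy":0,"wz":8,"claw":0},{"tx":0,"ty":0,"tz":0,"wx":0,"wy":0,"wz":12,"claw":0},{"tx":0,"ty":0,"tz":0,"wx":0,"wy":0,"wz":16,"claw":0},{"tx":0,"ty":0,"tz":0,"wx":0,"wy":0,"wz":20,"claw":0},{"tx":0,"ty":0,"tz":0,"wx":0,"wy":0,"wz":20,"claw":0}]'
python3 - <<'E'
from m import *
plan([.5671,-.2298,.0525],37);print(sensors.observe()["ft_torque"])
E
```

```text
clock: 25.37
position: [0.5685, -0.2307, 0.0535]
ee_rot: [1.426, 2.798, 0.0]
force: [-1.7, -0.3, 6.8]
width: 0.425
t [ 0.15 -0.06  0.1 ] w [ 0.  0. -1.]
t [ 0.15 -0.06  0.1 ] w [ 1.00e-01 -0.00e+00  1.79e+02]
pos [ 0.5685 -0.2307  0.0535] tool x [-0.588  0.809 -0.001] y [0.809 0.588 0.001] J [-0.06  0.67  0.54  1.82 -0.47  0.78  1.36] F [-1.7 -0.3  6.8] wid 0.425 t 25.3667
[-0.11540367  0.5149257   0.06631849]
clock: 25.87
position: [0.5683, -0.2321, 0.0537]
ee_rot: [1.892, 2.505, -0.003]
force: [-3.3, -4.9, 7.3]
width: 0.424
t [ 0.26 -0.05  0.12] w [ -0.    0.2 -21.1]
t [ 0.26 -0.05  0.12] w [2.000e-01 1.000e-01 1.589e+02]
pos [ 0.5683 -0.2321  0.0537] tool x [-0.273  0.962 -0.003] y [ 0.962  0.273 -0.   ] J [-0.12  0.7   0.64  1.82 -0.56  0.81  1.08] F [-3.3 -4.9  7.3] wid 0.424 t 25.8667
[-1.09061902  0.85099355  1.32360511]
```

```bash
python3 -m handwheel '[{"tx":0,"ty":0,"tz":0,"wx":0,"wy":0,"wz":0,"claw":0.75},{"tx":0,"ty":0,"tz":0,"wx":0,"wy":0,"wz":0,"claw":0.75},{"tx":0,"ty":0,"tz":0,"wx":0,"wy":0,"wz":0,"claw":0.75},{"tx":0,"ty":0,"tz":0,"wx":0,"wy":0,"wz":0,"claw":0.75},{"tx":0,"ty":0,"tz":0,"wx":0,"wy":0,"wz":0,"claw":0.75},{"tx":0,"ty":0,"tz":-2,"wx":0,"wy":0,"wz":0,"claw":0.75},{"tx":0,"ty":0,"tz":-5,"wx":0,"wy":0,"wz":0,"claw":0.75},{"tx":0,"ty":0,"tz":-8,"wx":0,"wy":0,"wz":0,"claw":0.75},{"tx":0,"ty":0,"tz":-11,"wx":0,"wy":0,"wz":0,"claw":0.75},{"tx":-4,"ty":0,"tz":-13,"wx":0,"wy":0,"wz":0,"claw":0.75},{"tx":-7,"ty":0,"tz":-13,"wx":0,"wy":0,"wz":0,"claw":0.75},{"tx":-7,"ty":0,"tz":-13,"wx":0,"wy":0,"wz":0,"claw":0.75}]'
python3 - <<'E'
from m import *
plan([.5669,-.2298,.1],0)
p,d,P=cloud("wrist"); cv2.imwrite(f"pics/wrist12.png",p); np.savez("w12.npz",p=p,P=P)
# mark angle in world for w9,w11,w12 via bright pixels near knob top
for n in ["w9","w11","w12"]:
    z=np.load(n+".npz"); g=z["p"].max(2); Q=z["P"]
    m=(np.hypot(Q[...,0]-.567,Q[...,1]+.2298)<.026)&(Q[...,2]>.06)
    k=Q[m]; c,r=cv2.minEnclosingCircle((k[:,:2]*1000).astype(np.float32)); c=np.array(c)/1000
    mm=m&(g>95); v=Q[mm][:,:2]-c; rr=np.hypot(*v.T); w=v[(rr>.009)&(rr<.018)]; print(n,"ctr",c,"z med",np.median(k[:,2]),"mark",len(w),np.degrees(np.arctan2(*w.mean(0)[::-1])), "plate z",np.median(Q[(Q[...,2]>.022)&(Q[...,2]<.036)&(abs(Q[...,1]+.23)<.035)&(abs(Q[...,0]-.55)<.06)][:,2]))
    S=Q[(Q[...,2]>.068)&(Q[...,0]>.45)&(Q[...,0]<.5)&(abs(Q[...,1]+.23)<.05)]; print(rect(S))
E
```

```text
clock: 26.87
position: [0.5881, -0.3045, 0.1851]
ee_rot: [1.892, 2.5, -0.004]
force: [-2.4, -0.0, 0.3]
width: 0.748
t [ 7.83 -0.03  8.45] w [ 0.2  0.4 15.8]
t [ 7.83 -0.03  8.45] w [  -0.5    0.2 -164.2]
pos [ 0.5881 -0.3045  0.1851] tool x [-0.272  0.962 -0.007] y [0.962 0.272 0.002] J [-0.06  0.62  0.74  1.59 -0.45  1.1   1.07] F [-2.4 -0.   0.3] wid 0.748 t 26.8667
w9 ctr [ 0.56354993 -0.2298204 ] z med 0.2901393270696022 mark 165 -59.42839123229239 plate z 0.029329739507015784
(array([ 475., -230.]), array([82.8, 50. ]), 89.97)
w11 ctr [ 0.56906909 -0.22719652] z med 0.2523195163059632 mark 148 13.216440638378037 plate z 0.029272249063455713
(array([ 482.1, -206.3]), array([37. , 43.1]), 1.61)
w12 ctr [ 0.56710022 -0.22996051] z med 0.06920621242752627 mark 87 -6.336571319278402 plate z 0.02928341084395239
(array([ 472.4, -230.8]), array([16.7, 84. ]), 0.95)
```

View pics/wrist12.png

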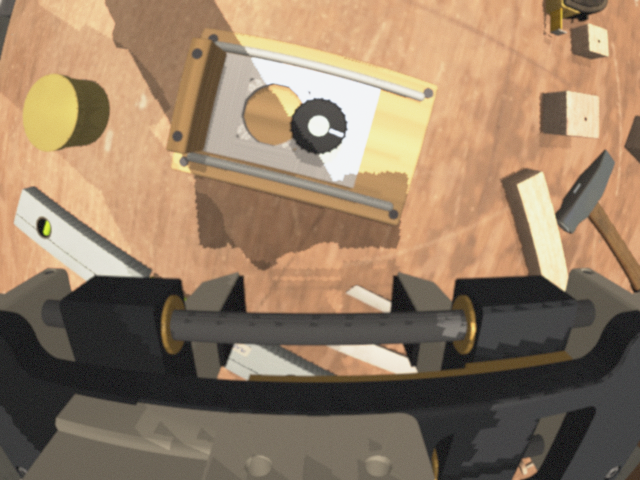

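Run:
```python
from m import *
for n in ["w9","w11","w12"]:
    z=np.load(n+".npz"); g=z["p"].max(2); Q=z["P"]
    m=(np.hypot(Q[...,0]-.567,Q[...,1]+.2298)<.025)&(Q[...,2]>.06)&(Q[...,2]<.085)
    k=Q[m]; c=np.array(cv2.minEnclosingCircle((k[:,:2]*1000).astype(np.float32))[0])/1000
    for th in (90,120,150):
        mm=m&(g>th); v=Q[mm][:,:2]-c; rr=np.hypot(*v.T); w=v[(rr>.009)&(rr<.017)]; a=np.degrees(np.arctan2(w[:,1],w[:,0])); print(n,"ctr",np.round(c,4),"zmed",np.median(k[:,2]).round(4),"mark",len(w),np.round(np.median(a),1),np.round(a.std(),1))
```

```text
w9 ctr [ 0.5668 -0.2297] zmed 0.076 mark 55 -53.8 6.3
w9 ctr [ 0.5668 -0.2297] zmed 0.076 mark 48 -53.4 5.7
w9 ctr [ 0.5668 -0.2297] zmed 0.076 mark 40 -53.4 4.8
w11 ctr [ 0.5673 -0.23  ] zmed 0.0692 mark 65 -6.5 5.1
w11 ctr [ 0.5673 -0.23  ] zmed 0.0692 mark 53 -6.5 4.2
w11 ctr [ 0.5673 -0.23  ] zmed 0.0692 mark 35 -6.5 2.9
w12 ctr [ 0.5671 -0.23  ] zmed 0.0692 mark 82 -5.8 22.1
w12 ctr [ 0.5671 -0.23  ] zmed 0.0692 mark 68 -6.1 5.5
w12 ctr [ 0.5671 -0.23  ] zmed 0.0692 mark 58 -5.8 4.6
```

The mark did not move under 60 N and 1.3 N m, so the knob is on its stop. Its angle, -7.4° relative to the board, fits q of about 6.4 if the mark points along +x at zero. A last check of the bystanders before hand-in.

```bash
python3 -m handwheel '[{"tx":0,"ty":0,"tz":-1,"wx":0,"wy":0,"wz":0,"claw":0.75},{"tx":0,"ty":0,"tz":-1,"wx":0,"wy":0,"wz":0,"claw":0.75},{"tx":0,"ty":0,"tz":-1,"wx":0,"wy":0,"wz":0,"claw":0.75},{"tx":0,"ty":0,"tz":-1,"wx":0,"wy":0,"wz":0,"claw":0.75}]'
python3 - <<'E'
from m import *
a=np.load("scene.npz"); p,d,P=cloud("scene"); Q0=a["P"]
for n,(u0,u1,v0,v1) in dict(tape=(372,402,205,240),sander=(205,242,185,215),tin=(312,352,342,390)).items():
    D=np.linalg.norm(P-Q0,axis=2)[v0:v1,u0:u1]; print(n,"median shift",np.nanmedian(D),"frac>10mm",np.nanmean(D>.01))
cv2.imwrite("pics/end.png",p)
s=sensors.observe(); print(s["force"],s["clock"]); arm.sign_off()
E
```

```text
clock: 27.25
position: [0.5878, -0.2961, 0.1924]
ee_rot: [-1.888, -2.51, -0.001]
force: [0.9, -0.9, 0.3]
width: 0.751
tape median shift 0.002571669680926318 frac>10mm 0.010476190476190476
sander median shift 0.0031250744734772984 frac>10mm 0.023423423423423424
tin median shift 0.001720070030996819 frac>10mm 0.0005208333333333333
[ 0.45017915 -0.57414007  1.130091  ] 27.3
the job is handed in; nothing more can be done
```

View pics/end.png

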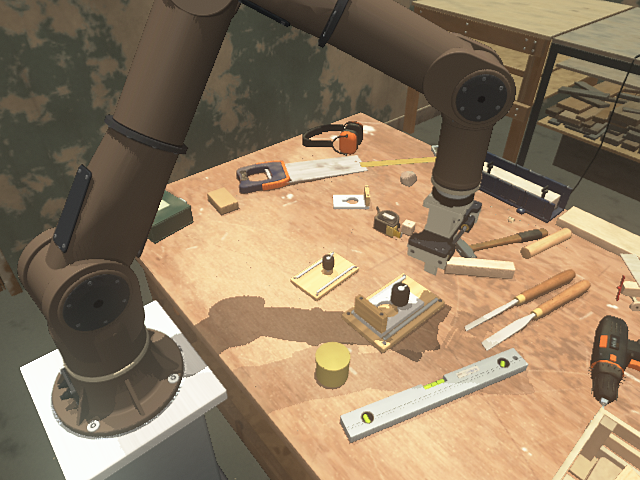

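I mounted the larger stop on the larger board and screwed the knob down tight. I handed the job in at 27.3 s.

- **Stop:** I lowered it over the knob and pulled it back until I felt it touch the stud. The final check put the fence centre 94.7 mm from the stud (95 nominal), flat and in line with the board.
- **Knob:** I turned it about 313° over two grips, which slipped at the end, then tried a third grip at 60 N and 1.3 N m. Its mark did not move any further, so I took it to be at the end stop.
- **Knob angle:** the mark gives about 6.4 rad, which assumes the mark points along the board's x axis at zero. Knob height alone gives about 6.1 rad, and I could not read the joint itself. The threshold is 6.15 rad.
- **Bystanders:** the tape measure, sanding block and tin show only 2–3 mm median change in depth, about the measuring noise. The gripper was clear of everything at the end.

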